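# Repack the pressure-test kit tray

## Robot

A 6-joint arm with a two-finger parallel gripper is mounted at the origin on the work surface. World frame = base frame: x ahead of the robot, y to its left, z up, the work surface at z = 0. Lengths are in m, angles in rad, forces in N, time in s.
With the tool pointing down it reaches from about 0.325 to 0.925 m from the base axis. Payload 3.1 kg.
Tool frame: the origin (TCP) lies between the finger pads; the fingertips stand 11 mm ahead of it and the grasp point (between the pads) lies 8 mm behind it; z points along the fingers, x is the direction in which the jaws open and shut, and the axes are right-handed (so a half turn about z gives the same grasp; the last joint's range is limited). The gripper opens to 85 mm and grips with 20 to 120 N. Pads are 22 mm wide; open, the fingers measure 114 mm over their backs; the gripper's body (76 mm by 85 mm) begins 54 mm behind the grasp point. The pads swing forward as they close: fully open they stand 13 mm farther back than shut.
Start: joints at [-1.33, 0.217, 1.613, -0, 1.311, -0.112], TCP at [0.216, -0.587, 0.208] pointing down, gripper open.
Joint ranges: [-2.75, 2.75], [-0.78, 2.1], [0.31, 2.55], [-1.13, 4.27], [0.13, 2.63], [-2.58, 2.58]. Speed limits (rad/s): [2.79, 2.79, 3.14, 3.14, 3.14, 3.14].

## Interface

Orientations are given as a unit quaternion [x, y, z, w].
In Python, from rig import * gives the robot as it stands. The module is installed in compiled form; this text tells all that it offers.
- The arm moves only by the tool step_arm, never from a script. Its argument "rows" is a list that holds one entry, the list of rows, each a list of 7 numbers: the shift along the world's x, y, z in m, then the turn, a rotation vector about the world's x, y, z in degrees, then the finger opening in m, from 0 to 0.0854. In form: [[[x, y, z, wx, wy, wz, jaw], ...]]. A call has 1 to 8 rows; each row shifts and turns the pose as measured when the row begins; what a row does not reach is not made up. A row lasts 1/10 s, in which the tool goes at most 50 mm and 8.59 degrees, less where a joint would pass 70% of its speed; a pose out of reach is approached as far as the arm can. A call with a gripper value outside its range is refused whole. The fingers move at their own pace and stop on an object; the grip force is fixed at half the most. Time passes only in rows, so rows that do not move let the fingers close. It gives the time, the measured TCP pose, the force and the opening at its end, in the units of the state.
- state(): the state, without advancing time (a new reading comes with each control period).
- capture(name): name is "side" or "top" or "wrist"; returns the picture (400x640x3 uint8, red, green, blue); there is no depth.
- get_calibration(name): a dict with "fx", "fy", "cx", "cy" (pixels), "eye" and "orientation" of the camera in the world. Camera axes: x right, y up, looking along -z (the intrinsics and any distortion apply to the point x, -y, -z); pixel columns grow to the right and rows downward; lengths in m; the calibration is good to about 2 mm. The wrist camera is an equidistant fisheye: a pixel r from the principal point sees the ray r / f radians off the axis. A picture is of the moment at which its call begins: read the wrist's pose just before it. get_calibration takes no time and is no camera call; for the wrist camera it gives the pose at the moment of the call.
- job_done(): hands the job in, once; it reports no verdict.
The state is a dict: "t": time; "qpos": joint angles; "joint_velocities": joint speeds; "joint_efforts": joint torques, N m; "tcp_pos": TCP position; "tool_rot": TCP orientation; "contact_force": force on the tool from outside, world axes, zero at the start; "ft_torque": the same for the moment, N m; "width": opening from 0.0 (shut) to 1.0 (fully open).
Only numpy, scipy, OpenCV 4.12 (cv2) and the standard library are available. Lean on these libraries where they do the work, as an engineer would, in place of code of your own. Each camera call takes 0.05 s, during which the arm holds its last target.

## Task

Repack the hydraulic test kit: put the steel probe, the dial gauge, the brass ring nut and the square valve block each into its own nest in the black kit tray, set down and not dropped, lying flat inside the lips: the probe with its head in the wide pocket, the gauge dial up in the round lip, the ring nut over the post, the block in the square lip. Pick the probe up at its balance point, near its heavy head, and keep it level all the way. The solid brass cap and the switch without a dial are not part of the kit: leave them where they lie.

Things in the scene. Friction and masses are not known exactly. Their poses are not given: they have to be found in the camera images.
- probe: Steel probe lying flat, 124 mm long, 0.34 kg. Origin: on its underside, below the balance point; +x points along it to the heavy head, z up. Square head 32 wide and high, x = +20 to +46 mm; bare round stem 14 in diameter, axis 16 above the origin, x = -52 to +20; flat paddle on edge, 12 wide, 32 high, x = -78 to -52. So the balance point is on the stem, 20 mm from the head.
- gauge: Pressure gauge lying on its back: dark round case 46 mm in diameter, 32 high, white dial with needle and ticks on top, brass square stem (12 mm) sticking out sideways along +x to 37 mm from the centre, its axis 16 up. Origin: centre of the underside; z up. 0.16 kg.
- ring: Brass ring nut lying flat, 52 mm outside diameter (six small lugs on the side add 1 mm), 28 high, with a 32 mm round hole right through. Origin: centre of the underside; z up. 0.2 kg.
- block: Square aluminium valve block, 40 x 40 mm, 32 high, a dark port in the middle of its top and four small bolt holes. Origin: centre of the underside; x and y along its sides, z up. 0.14 kg.
- cap: Look-alike, not part of the kit: brass cap of the ring nut's outside size (52 mm diameter, 28 high, with lugs) but solid, closed top, no hole. Origin: centre of the underside.
- blind: Look-alike, not part of the kit: sealed pressure switch with the gauge's case and side stem (46 mm diameter, 32 high, stem along +x to 37 mm) but a plain, slightly domed steel top (4.5 mm more) without a dial. Origin: centre of the underside.
- bay_probe_nest (a point): Where the probe's origin belongs, on the surface of its grey insert (148 x 73 mm, 10 above the table) in the fixed black tray. Black lips 6 high form a pocket 48 wide at the +x end, for the head, and one 28 wide at the -x end, for the paddle; 140 mm between the end lips, nothing between the pockets. z up. This point is 16 mm from the insert's middle, towards +x.
- bay_gauge_nest (a point): Centre of the round black lip (62 mm inside, 6 high) on the gauge's grey insert, on its surface 10 mm above the table. +x runs along the insert to its empty half, z up; 30 mm from the insert's middle. The tray is 312 x 156 mm, rim 16 above the table; its four inserts lie side by side, 75 mm apart, in changing order.
- bay_ring_nest (a point): Foot of the single upright black post (14 mm diameter, 20 tall) on the ring nut's grey insert, on its surface 10 mm above the table. +x runs along the insert to its empty half, z up; 30 mm from the insert's middle.
- bay_block_nest (a point): Centre of the square black lip (56 mm inside, 6 high) on the valve block's grey insert, on its surface 10 mm above the table. +x runs along the insert to its empty half, z up; 30 mm from the insert's middle.

How it is judged:
By the outcome, as a careful person would: the job done as asked, in the order asked, and still so for the second after the job is handed in, with the robot touching nothing.
It also fails if it takes over 96 s, if anything falls off the work surface, if the arm or the gripper's body presses on something with over 40 N, if the wrist force passes 120 N, or if a joint passes its speed limit or range.

## Working session

There is one attempt and no reset: what is moved stays moved. The work goes in short steps, Python scripts to look and compute and a tool call to move; the robot and the scene stay as the last step left them, time stands still between calls to the robot, and variables do not carry over. Pictures are saved under pics/ and viewed, and the job is handed in when it is done.

Besides the shell and the picture viewer there is one more tool, called as name(argument=value, ...), one argument or row to a line, values as JSON. step_arm: Moves the arm, as the interface text tells. Its arguments: {"type":"object","properties":{"rows":{"type":"array"}},"required":["rows"]}

```bash
mkdir -p pics; python3 - <<'E'
from rig import *
import cv2,json
print(state())
for n in ("side","top","wrist"):
    print(n,get_calibration(n))
    cv2.imwrite(f"pics/{n}0.png",capture(n)[:,:,::-1])
E
```

```text
{'t': 0.0, 'qpos': array([-1.33022122e+00,  2.17741192e-01,  1.61493872e+00, -4.69314509e-06,
        1.31130764e+00, -1.12209544e-01]), 'joint_velocities': array([ 7.07141914e-04, -5.55376392e-04, -2.72866051e-04,  4.63133806e-05,
        1.14196447e-03,  9.56873274e-05]), 'joint_efforts': array([-5.19875102e-04, -3.96848023e+01, -3.03851473e+01, -7.55166025e-05,
        9.83693171e-03,  3.46396277e-06]), 'tcp_pos': array([ 0.2157491 , -0.58564823,  0.20687399]), 'tool_rot': array([ 8.20216894e-01, -5.72051408e-01, -9.00786675e-04, -7.88971105e-04]), 'contact_force': array([0.39501361, 0.0983135 , 0.77702622]), 'ft_torque': array([0.0645767 , 0.0360508 , 0.01401324]), 'width': 0.9978333139984743}
side {'fx': 492.5144711045124, 'fy': 492.5144711045124, 'cx': 316.9065822644796, 'cy': 199.10696156268074, 'eye': array([0.27691477, 0.49953143, 0.73672587]), 'orientation': array([-0.08273384,  0.34849463,  0.90890501, -0.21353755])}
top {'fx': 425.03496523470557, 'fy': 425.03496523470557, 'cx': 317.1586622092931, 'cy': 201.5432952789048, 'eye': array([ 0.43831403, -0.06501824,  1.00630977]), 'orientation': array([-0.03158688,  0.03474497,  0.70670906, -0.70594431])}
wrist {'fx': 309.70691628693146, 'fy': 309.70691628693146, 'cx': 321.25063230650704, 'cy': 197.51476456277425, 'eye': array([ 0.29348252, -0.55650801,  0.37392613]), 'orientation': array([-0.1326336 ,  0.09365989, -0.56465464,  0.80919793])}
```

View pics/top0.png

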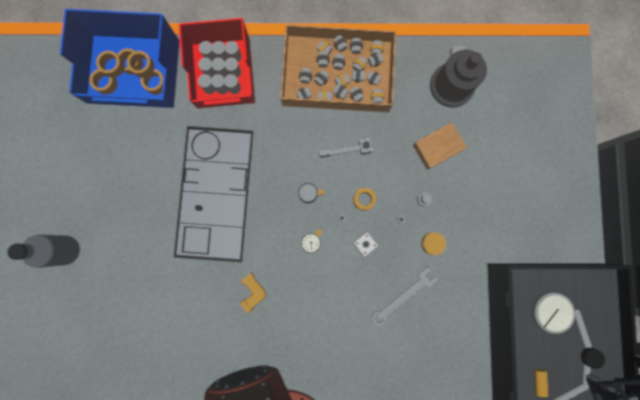

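View pics/side0.png

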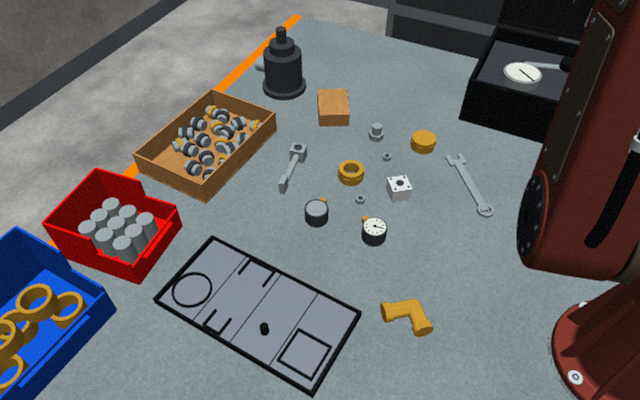

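View pics/wrist0.png

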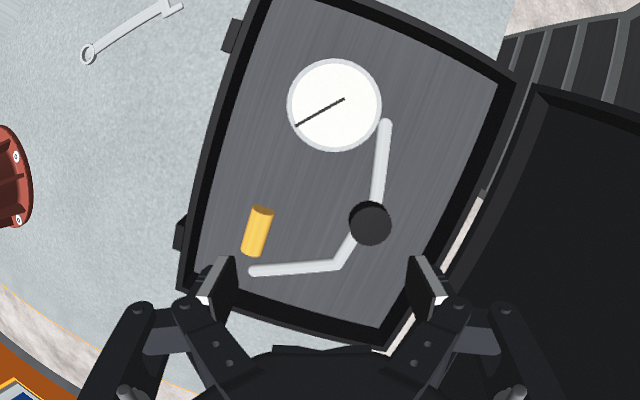

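```bash
cat > h.py <<'E'
import numpy as np, cv2
from scipy.spatial.transform import Rotation as R
from rig import *
def cal(n): return get_calibration(n)
def rays(c,uv,wrist=False):
    uv=np.atleast_2d(np.asarray(uv,float)); a=(uv[:,0]-c['cx'])/c['fx']; b=(uv[:,1]-c['cy'])/c['fy']
    if wrist:
        r=np.hypot(a,b)+1e-12; s=np.sin(r)/r; d=np.stack([a*s,-b*s,-np.cos(r)],1)
    else: d=np.stack([a,-b,-np.ones_like(a)],1)
    return R.from_quat(c['orientation']).apply(d)
def cast(c,uv,z,wrist=False):
    d=rays(c,uv,wrist); e=np.asarray(c['eye']); return e+d*((z-e[2])/d[:,2])[:,None]
def proj(c,P,wrist=False):
    P=np.atleast_2d(P); q=R.from_quat(c['orientation']).inv().apply(P-c['eye'])
    x,y,z=q[:,0],-q[:,1],-q[:,2]
    if wrist:
        r=np.hypot(x,y)+1e-12; t=np.arctan2(r,z); x,y=x/r*t,y/r*t
    else: x,y=x/z,y/z
    return np.stack([c['cx']+c['fx']*x,c['cy']+c['fy']*y],1)
def zoom(img,x0,y0,x1,y1,s,name,bgr=True):
    cv2.imwrite('pics/'+name,cv2.resize(img[y0:y1,x0:x1,::-1],None,fx=s,fy=s,interpolation=cv2.INTER_CUBIC))
E
python3 - <<'E'
from h import *
t=np.mean([capture('top').astype(float) for _ in range(3)],0); s=np.mean([capture('side').astype(float) for _ in range(3)],0)
np.save('top.npy',t);np.save('side.npy',s)
zoom(t,165,115,265,270,3.8,'ztray.png')
zoom(t,290,125,450,260,5,'zobj.png')
zoom(s,150,230,370,400,3.5,'zstray.png')
zoom(s,260,120,450,250,4,'zsobj.png')
E
```

```text
[ WARN:0@5.112] global loadsave.cpp:1063 imwrite_ Unsupported depth image for selected encoder is fallbacked to CV_8U.
```

View pics/ztray.png

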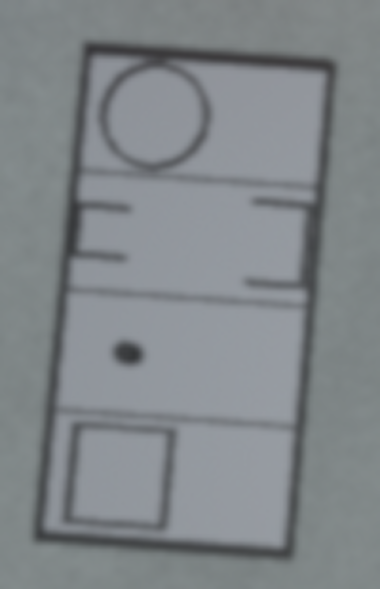

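View pics/zobj.png

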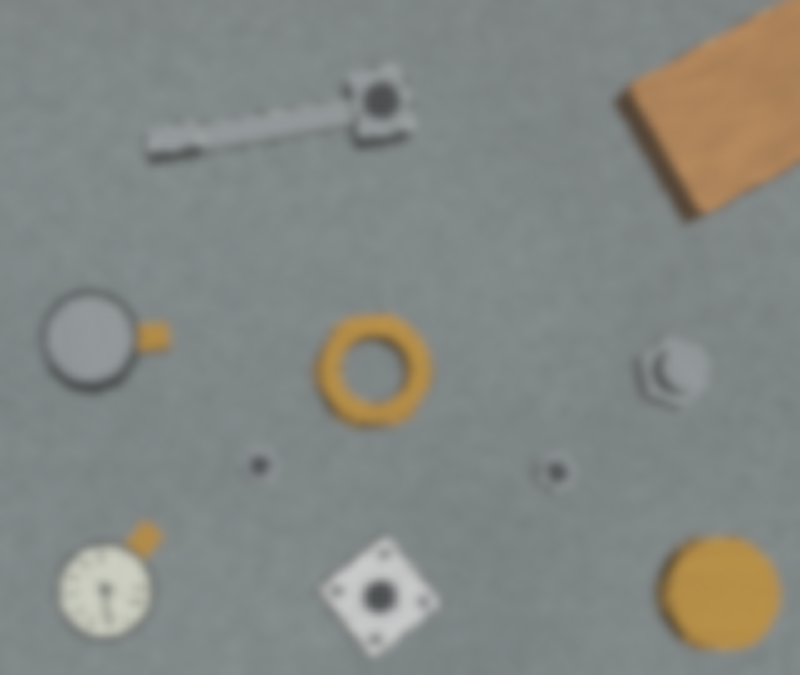

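View pics/zstray.png

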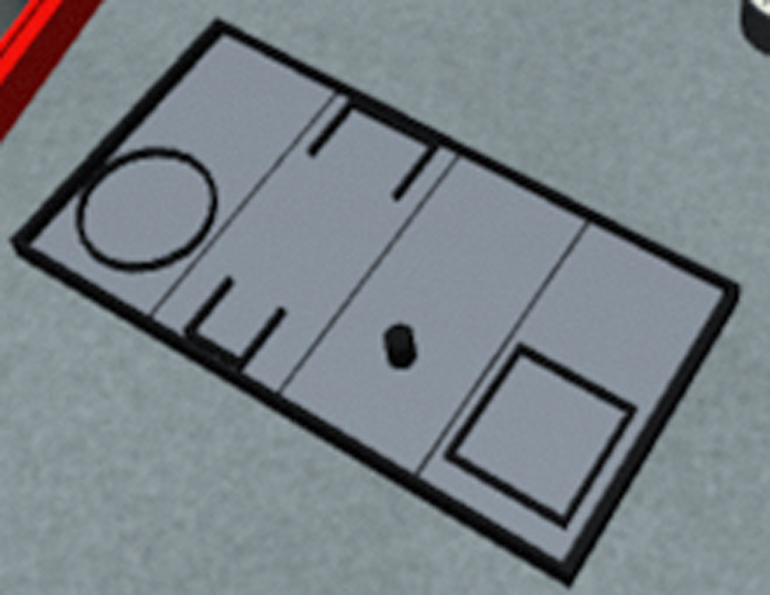

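View pics/zsobj.png

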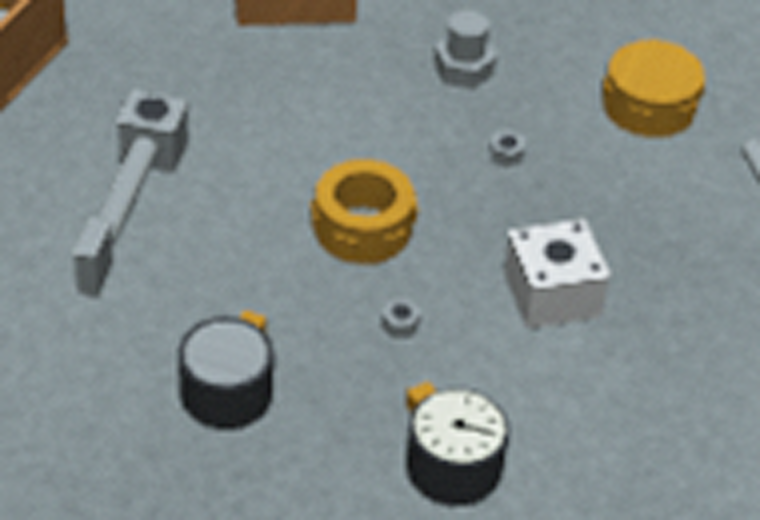

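```bash
cat > m.py <<'E'
from h import *
T=np.load('top.npy').astype(np.uint8); S=np.load('side.npy').astype(np.uint8)
ct,cs=cal('top'),cal('side')
def comps(img,mask,box,amin=20):
    x0,y0,x1,y1=box; m=np.zeros(mask.shape,np.uint8); m[y0:y1,x0:x1]=mask[y0:y1,x0:x1]
    n,l,st,ce=cv2.connectedComponentsWithStats(m)
    return [(st[i],ce[i],l==i) for i in range(1,n) if st[i][4]>=amin]
for nm,I,c,boxo in (('top',T,ct,(290,125,450,260)),('side',S,cs,(260,120,450,250))):
    hsv=cv2.cvtColor(I,cv2.COLOR_RGB2HSV); H,Sa,V=[hsv[:,:,i].astype(int) for i in range(3)]
    print(nm,'yellow')
    ye=((H>12)&(H<30)&(Sa>110)&(V>90)).astype(np.uint8)
    for st,ce,l in comps(I,ye,boxo): print(st,ce.round(1))
    print(nm,'white')
    wh=((V>185)&(Sa<60)).astype(np.uint8)
    for st,ce,l in comps(I,wh,boxo): print(st,ce.round(1),cv2.minAreaRect(np.argwhere(l)[:,::-1].astype(np.float32)))
    print(nm,'dark')
    da=(V<80).astype(np.uint8)
    for st,ce,l in comps(I,da,boxo,5): print(st,ce.round(1))
E
python3 m.py
```

```text
top yellow
[417 125  33  42 864] [435.6 146.4]
[354 188  22  22 221] [364.4 198.8]
[318 190   5   5  23] [320. 192.]
[422 233  24  21 393] [433.3 243.1]
top white
[303 235  16  16 176] [310.5 242.5] ((310.5, 242.5), (15.0, 15.0), 90.0)
[357 236  17  17 139] [365.5 243.8] ((365.6600036621094, 243.8800048828125), (15.800000190734863, 15.200000762939453), 53.13010025024414)
top dark
side yellow
[260 120   8   8  30] [262.7 122.3]
[319 120  30   6 158] [333.3 122.2]
[260 130  17  16  39] [268.3 136.9]
[411 130  25  24 484] [422.9 141.5]
[338 160  26  26 522] [350.5 172.3]
[362 216   7   6  23] [364.5 217.9]
side white
[387 175  25  17 234] [399.4 183.1] ((399.16217041015625, 182.9729766845703), (15.45350456237793, 22.35826301574707), 80.53767395019531)
[364 218  22  17 265] [374. 226.] ((374.5, 226.0), (16.0, 21.0), 90.0)
side dark
[260 120   9   9   9] [264. 124.]
[274 124   2   6   6] [274.8 126.5]
[380 129   1   5   5] [380. 131.]
[369 134   2   5   5] [369.6 136. ]
[379 136   4   4   7] [380.7 137.6]
[295 145   7   4  24] [297.8 146.6]
[303 150   4  11  23] [304.1 155.2]
[284 180   4  13  31] [285.3 185.5]
[397 181   6   4  21] [399.4 182.4]
[359 197   3   2   6] [360.  197.5]
[305 209  23  18 243] [316.1 219.4]
[362 228  25  18 246] [372.8 238.4]
```

```bash
cat > m2.py <<'E'
from h import *
ct,cs=cal('top'),cal('side')
def zt(p,tray): 
    s,o=((3.8,(165,115)) if tray else (5,(290,125))); return (np.array(p)+.5)/s-.5+o
def zs(p,tray):
    s,o=((3.5,(150,230)) if tray else (4,(260,120))); return (np.array(p)+.5)/s-.5+o
F=[('gauge',(105,590),(459,430),0,.032),('gstem',(147,539),(421,394),0,.022),('block port',(380,597),(560,251),0,.032),
('ring',(374,371),(364,196),0,.028),('head hole',(381,100),(152,107),0,.032),('paddle',(175,140),(96,243),0,.032),
('blk l',(321,590),(508,233),0,.032),('blk r',(441,601),(608,271),0,.032),('blk t',(389,537),(585,221),0,.032),('blk b',(374,657),(524,287),0,.032),
('glip',(155,115),(147,210),1,.016),('post top',(129,351),(402,331),1,.030),
('sqTL',(76,427),(452,457),1,.016),('sqTR',(173,432),(521,348),1,.016),('sqBR',(164,526),(633,408),1,.016),('sqBL',(67,521),(566,523),1,.016),
('trayTL',(88,45),(17,240),1,.016),('trayTR',(333,64),(219,24),1,.016),('trayBR',(291,554),(737,290),1,.016),('trayBL',(38,539),(571,572),1,.016),
('wide corner up',(312,204),(350,101),1,.016),('wide low',(305,285),(435,148),1,.016),('nar up',(77,206),(188,330),1,.016),('nar low',(73,255),(240,365),1,.016)]
out={}
for n,a,b,tr,z in F:
    p=cast(ct,zt(a,tr),z)[0];q=cast(cs,zs(b,tr),z)[0]; out[n]=(p,q)
    # triangulate
    d1=rays(ct,zt(a,tr))[0];d2=rays(cs,zs(b,tr))[0];e1,e2=ct['eye'],cs['eye']
    A=np.stack([d1,-d2],1);k=np.linalg.lstsq(A,e2-e1,rcond=None)[0];X=(e1+k[0]*d1+e2+k[1]*d2)/2
    print(n.ljust(14),p[:2].round(4),q[:2].round(4),'diff',((p-q)[:2]*1e3).round(1),'tri z',X[2].round(4))
def tr(i):
    P={k:v[i][:2] for k,v in out.items()}
    cor=np.array([P[k] for k in('trayTL','trayTR','trayBR','trayBL')])
    print('sides',np.linalg.norm(np.roll(cor,-1,0)-cor,axis=1).round(4)); c=cor.mean(0)
    X=(cor[1]+cor[2]-cor[0]-cor[3]);X/=np.linalg.norm(X); L=(cor[0]+cor[1]-cor[2]-cor[3]);L/=np.linalg.norm(L)
    print('yaw X',np.degrees(np.arctan2(X[1],X[0])),'L-90',np.degrees(np.arctan2(L[1],L[0]))-90, 'centre',c)
    for n,a,b in (('gauge',112.5,-30),('probe',37.5,16),('ring',-37.5,-30),('block',-112.5,-30)): print(n,(c+L*a/1e3+X*b/1e3).round(4))
    print('sq centre',np.mean([P[k] for k in P if k.startswith('sq')],0).round(4))
    print('probe pocket cents',(P['wide corner up']+P['wide low'])/2,(P['nar up']+P['nar low'])/2)
    for f,g in(('paddle','head hole'),('gauge','gstem'),('blk b','blk t'),('blk l','blk r')):
        d=P[g]-P[f]; print(f,g,'yaw',np.degrees(np.arctan2(d[1],d[0])).round(1),np.linalg.norm(d).round(4))
tr(0);tr(1)
E
python3 m2.py
```

```text
gauge          [ 0.4359 -0.0543] [ 0.4356 -0.0525] diff [ 0.4 -1.8] tri z 0.0298
gstem          [ 0.4593 -0.0736] [ 0.462  -0.0726] diff [-2.7 -1.1] tri z 0.0217
block port     [ 0.4326 -0.1799] [ 0.4334 -0.1805] diff [-0.8  0.6] tri z 0.0329
ring           [ 0.5367 -0.1788] [ 0.5377 -0.1767] diff [-1.1 -2.1] tri z 0.026
head hole      [ 0.6634 -0.1831] [ 0.6647 -0.1845] diff [-1.4  1.4] tri z 0.0339
paddle         [ 0.6444 -0.0869] [ 0.6424 -0.083 ] diff [ 2.1 -3.9] tri z 0.0269
blk l          [ 0.4358 -0.1529] [ 0.461  -0.1807] diff [-25.2  27.8] tri z 0.0693
blk r          [ 0.4307 -0.2077] [ 0.4076 -0.1781] diff [ 23.1 -29.6] tri z -0.0092
blk t          [ 0.4599 -0.1843] [ 0.4294 -0.2059] diff [30.5 21.6] tri z 0.048
blk b          [ 0.4054 -0.1768] [ 0.4407 -0.1496] diff [-35.3 -27.2] tri z 0.0164
glip           [0.6664 0.1948] [0.6649 0.1979] diff [ 1.6 -3.1] tri z 0.0113
post top       [0.5178 0.2035] [0.5172 0.2042] diff [ 0.6 -0.7] tri z 0.0288
sqTL           [0.4724 0.2386] [0.472  0.2405] diff [ 0.4 -1.9] tri z 0.0133
sqTR           [0.4692 0.1792] [0.4692 0.1816] diff [-
[... 922 characters left out ...]
 0.1939]
probe [0.5886 0.1533]
ring [0.517  0.2046]
block [0.4422 0.2099]
sq centre [0.4423 0.2109]
probe pocket cents [0.58500443 0.09809713] [0.59380073 0.24256314]
paddle head hole yaw -78.9 0.098
gauge gstem yaw -39.5 0.0303
blk b blk t yaw -7.8 0.055
blk l blk r yaw -95.3 0.055
sides [0.1511 0.3065 0.1513 0.308 ]
yaw X -94.24325207400197 L-90 -94.21076170506588 centre [0.5513061  0.17500572]
gauge [0.6657 0.1967]
probe [0.5875 0.1563]
ring [0.5161 0.2077]
block [0.4413 0.2132]
sq centre [0.4417 0.2128]
probe pocket cents [0.58439097 0.10247112] [0.59450499 0.24350508]
paddle head hole yaw -77.6 0.104
gauge gstem yaw -37.2 0.0332
blk b blk t yaw -101.4 0.0574
blk l blk r yaw 177.2 0.0535
```

step_arm(
  rows=[
    [[0.03, 0.03, 0.005, 0, 0, 6, 0.0], [0.03, 0.03, 0, 0, 0, 6, 0.0], [0.03, 0.03, 0, 0, 0, 6, 0.0], [0.03, 0.03, 0, 0, 0, 6, 0.0], [0.03, 0.03, 0, 0, 0, 6, 0.0], [0.03, 0.03, 0, 0, 0, 6, 0.0], [0.03, 0.03, 0, 0, 0, 6, 0.0], [0.03, 0.03, 0, 0, 0, 6, 0.0]],
  ],
)

```text
t: 1.25
tcp_pos: [0.4591, -0.3426, 0.2148]
tool_rot: [0.984, -0.178, 0.003, 0.002]
contact_force: [0.2, -0.6, -0.3]
width: -0.001
```

```bash
python3 - <<'E'
from h import *
c=cal('wrist');s=state();w=capture('wrist')
print(s['tcp_pos'],s['width'],s['t'])
Rm=R.from_quat(s['tool_rot'])
for off in (0,.011): 
    print(off,proj(c,s['tcp_pos']+Rm.apply([0,0,off]),True))
cv2.imwrite('pics/wshut.png',w[:,:,::-1])
E
```

```text
[ 0.45912462 -0.34257614  0.21484819] -0.0005340441277127974 1.25
0 [[321.65205515 240.1112289 ]]
0.011 [[321.62961804 232.35125353]]
```

View pics/wshut.png

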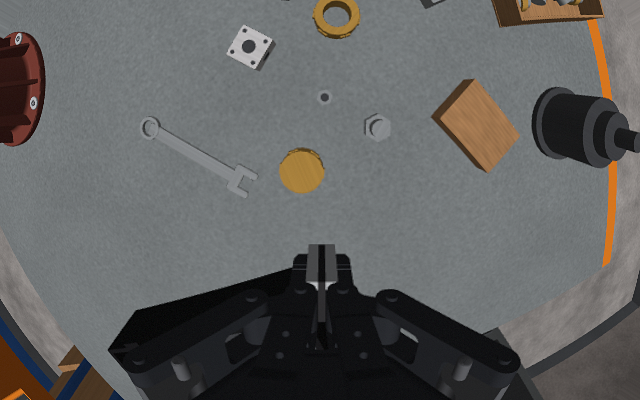

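```bash
python3 - <<'E'
from h import *
c=cal('wrist');s=state()
Rm=R.from_quat(s['tool_rot'])
print(Rm.inv().apply(c['eye']-s['tcp_pos']))
for y in (-.011,.011):
  for z in (.011,0,-.01,-.02): 
    print(y,z,proj(c,s['tcp_pos']+Rm.apply([0,y,z]),True).round(0), proj(c,s['tcp_pos']+Rm.apply([0.0425,y,z]),True).round(0))
E
```

```text
[-0.00019882 -0.08357193 -0.16692858]
-0.011 0.011 [[322. 216.]] [[389. 216.]]
-0.011 0 [[322. 223.]] [[393. 223.]]
-0.011 -0.01 [[322. 230.]] [[396. 230.]]
-0.011 -0.02 [[322. 238.]] [[400. 237.]]
0.011 0.011 [[322. 248.]] [[386. 247.]]
0.011 0 [[322. 256.]] [[390. 255.]]
0.011 -0.01 [[322. 264.]] [[393. 263.]]
0.011 -0.02 [[322. 273.]] [[396. 272.]]
```

```bash
python3 - <<'E'
from h import *
s=state();Rm=R.from_quat(s['tool_rot'])
for n in('side','top'):
    c=cal(n);I=capture(n).copy()
    p=[proj(c,s['tcp_pos']+Rm.apply([0,0,z]))[0] for z in (.011,0,-.04)]
    print(n,np.round(p,1))
    u,v=p[0].round().astype(int)
    I[v,u]=(255,0,0)
    x0=max(0,min(u-60,520));y0=max(0,min(v-70,280))
    zoom(I,x0,y0,x0+120,y0+120,5,f'tip_{n}.png');print(x0,y0)
E
```

```text
side [[423.8  63.3]
 [424.7  58.3]
 [428.4  39.4]]
364 0
top [[459.5 227.8]
 [461.5 227.7]
 [469.2 227.2]]
399 158
```

View pics/tip_side.png

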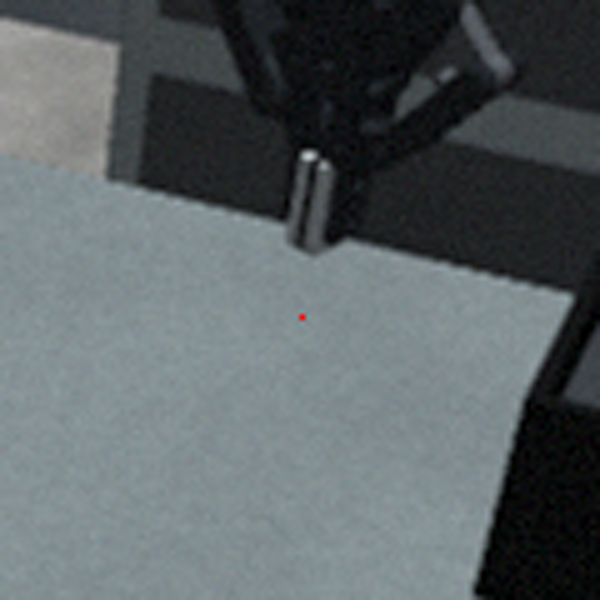

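View pics/tip_top.png

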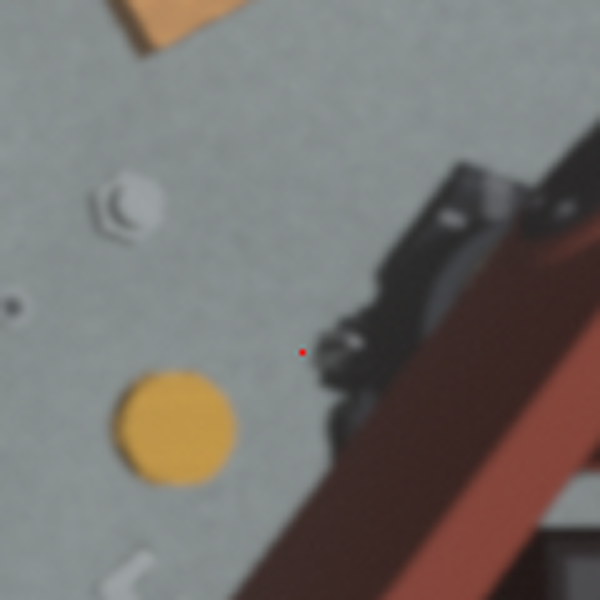

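```bash
python3 - <<'E'
from h import *
c=cal('wrist');ct=cal('top');cs=cal('side')
for n,uv,z in(('block',(249,47),.032),('ring',(337,14),.028),('cap',(302,170),.028)): print(n,cast(c,uv,z,True).round(4))
print('cap top',cast(ct,(433.3,243.1),.028),'side',cast(cs,(423.5,139.5),.028))
s=state();Rm=R.from_quat(s['tool_rot'])
# tip: side zoom (315,252), (292,240) ; wrist tip (322,244)
def tri(c1,u1,w1,c2,u2,w2):
    d1=rays(c1,u1,w1)[0];d2=rays(c2,u2,w2)[0];e1,e2=c1['eye'],c2['eye']
    k=np.linalg.lstsq(np.stack([d1,-d2],1),e2-e1,rcond=None)[0];return e1+k[0]*d1,e2+k[1]*d2
for us in ((315,250),(292,240),(335,242)):
    u=(np.array(us)+.5)/5-.5+(364,0)
    a,b=tri(cs,u,False,c,(322,244),True); print(us,Rm.inv().apply(np.array([a,b])-s['tcp_pos']).round(4))
E
```

```text
block [[ 0.4348 -0.1808  0.032 ]]
ring [[ 0.5398 -0.1804  0.028 ]]
cap [[ 0.4383 -0.3367  0.028 ]]
cap top [[ 0.43442131 -0.33571054  0.028     ]] side [[ 0.43249619 -0.3294254   0.028     ]]
(315, 250) [[ 0.0001 -0.0081 -0.0208]
 [ 0.0001 -0.0081 -0.0208]]
(292, 240) [[ 0.0048 -0.0174 -0.0268]
 [ 0.0001 -0.0125 -0.0293]]
(335, 242) [[-0.005  -0.0036 -0.0246]
 [ 0.0001 -0.0087 -0.022 ]]
```

step_arm(
  rows=[
    [[0.033, 0.032, 0, 0, 0, 5.5, 0.05], [0.033, 0.032, 0, 0, 0, 5.5, 0.05], [0.033, 0.032, 0, 0, 0, 5.5, 0.05], [0.033, 0.032, 0, 0, 0, 5.5, 0.05], [0.033, 0.032, 0, 0, 0, 5.5, 0.05], [0.033, 0.033, -0.02, 0, 0, 5.5, 0.05], [0, 0, -0.03, 0, 0, 0, 0.05], [0, 0, -0.03, 0, 0, 0, 0.05]],
  ],
)

```text
t: 2.2
tcp_pos: [0.6653, -0.155, 0.1417]
tool_rot: [0.994, 0.111, 0.011, 0.009]
contact_force: [0.0, -1.2, -0.2]
width: 0.585
```

```bash
cat > wv.py <<'E'
from h import *
import sys
s=state();c=cal('wrist');w=capture('wrist');np.save('w.npy',w)
np.savez('wc.npz',**c,tcp=s['tcp_pos'],rot=s['tool_rot'])
r=s['tool_rot'];print('t',round(s['t'],2),'tcp',s['tcp_pos'].round(4),'jawyaw',np.degrees(2*np.arctan2(r[1],r[0])).round(1),'tilt',r[2:].round(4),'w',round(s['width'],3),'F',s['contact_force'].round(1),'q',s['qpos'].round(2))
cv2.imwrite('pics/'+sys.argv[1],w[:,:,::-1])
if len(sys.argv)>2:
    cv2.imwrite('pics/s_'+sys.argv[1],capture('side')[:,:,::-1])
E
python3 wv.py w1.png s
```

```text
t 2.2 tcp [ 0.6653 -0.155   0.1417] jawyaw 12.7 tilt [0.0107 0.0085] w 0.585 F [ 0.  -1.2 -0.2] q [-0.33  0.38  1.54 -0.01  1.2  -0.55]
```

View pics/w1.png

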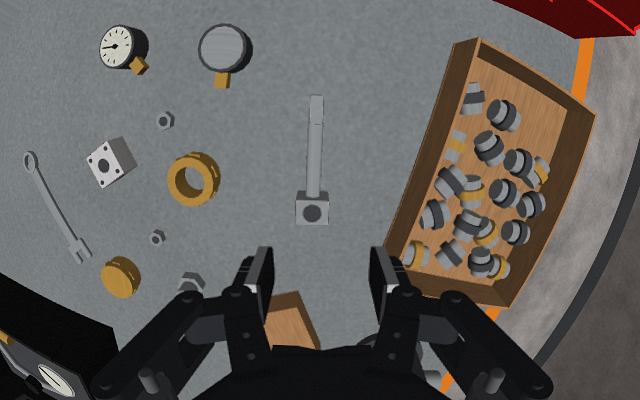

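View pics/s_w1.png

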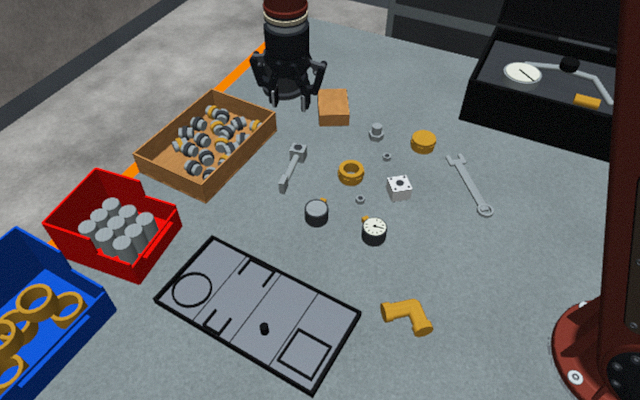

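```bash
python3 - <<'E'
from h import *
s=state();c=cal('wrist');cs=cal('side');ct=cal('top');Rm=R.from_quat(s['tool_rot'])
for z in (-.04,-.02,0,.011,.05,.1,.14): print(z,proj(c,s['tcp_pos']+Rm.apply([0,0,z]),True).round(0),proj(cs,s['tcp_pos']+Rm.apply([0,0,z])).round(0))
for n,uv,z in(('head hole',(312,212),.032),('paddle end',(317,96),.032),('stem',(314,180),.023),('ring',(191,179),.028),('block',(103,165),.032),('gauge',(117,45),.032)): print(n,cast(c,uv,z,True).round(4))
print('probe side->',proj(c,[0.657,-.15,.023],True),proj(c,[0.664,-.184,.032],True))
print(state()['t'], Rm.apply([0,0,1]))
E
```

```text
-0.04 [[321. 277.]] [[290. 100.]]
-0.02 [[321. 256.]] [[290. 108.]]
0 [[321. 240.]] [[291. 116.]]
0.011 [[321. 232.]] [[291. 121.]]
0.05 [[321. 210.]] [[292. 136.]]
0.1 [[321. 190.]] [[292. 154.]]
0.14 [[321. 179.]] [[293. 168.]]
head hole [[ 0.658  -0.1789  0.032 ]]
paddle end [[ 0.6397 -0.0739  0.032 ]]
stem [[ 0.6537 -0.1505  0.023 ]]
ring [[ 0.5359 -0.173   0.028 ]]
block [[ 0.4287 -0.1772  0.032 ]]
gauge [[ 0.4334 -0.0516  0.032 ]]
probe side-> [[317.55079472 180.22580683]] [[317.03152603 218.14236382]]
2.3 [ 0.01099762 -0.0100014  -0.99988951]
```

step_arm(
  rows=[
    [[-0.008, 0.004, -0.03, 0.6, 0.6, -1.5, 0.05], [0, 0, -0.03, 0, 0, 0, 0.05], [0, 0, -0.02, 0, 0, 0, 0.05], [0, 0, 0, 0, 0, 0, 0.05]],
  ],
)

```text
t: 2.7
tcp_pos: [0.6529, -0.1567, 0.0596]
tool_rot: [0.996, 0.093, 0.003, 0.002]
contact_force: [0.0, -0.6, -0.0]
width: 0.586
```

```bash
python3 wv.py w2.png s
```

```text
t 2.7 tcp [ 0.6529 -0.1567  0.0596] jawyaw 10.7 tilt [0.0025 0.0019] w 0.586 F [ 0.  -0.6 -0. ] q [-0.34  0.46  1.6  -0.    1.08 -0.52]
```

View pics/w2.png

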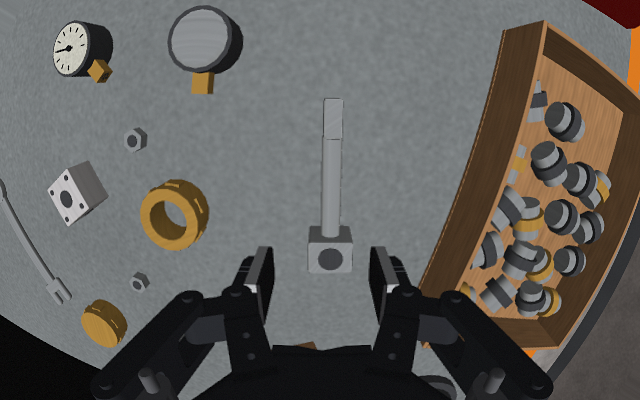

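View pics/s_w2.png

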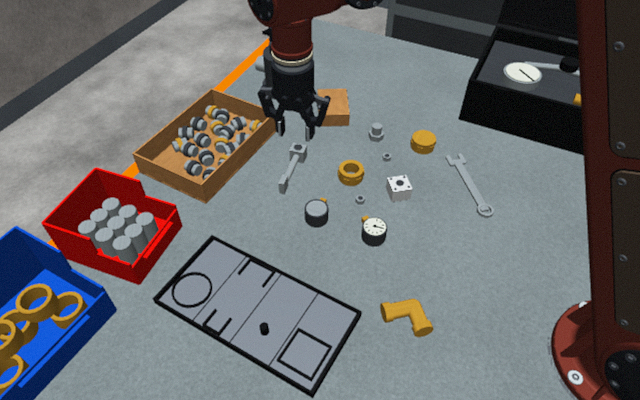

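```bash
cat > mw.py <<'E'
from h import *
d=np.load('wc.npz');c={k:d[k] for k in d}
def W(uv,z): return cast(c,uv,z,True)[0]
E
python3 - <<'E'
from mw import *
h=W((330,259),.032);p=W((334,118),.032);e=W((334,98),.032); a=W((340,228),.023);b=W((323,228),.023)
u=(h-p)[:2];print(h,p,np.linalg.norm(u),e,np.linalg.norm((h-e)[:2]),'yaw',np.degrees(np.arctan2(u[1],u[0])))
u/=np.linalg.norm(u); print('bal',h[:2]-.033*u,p[:2]+.065*u,(a+b)/2, c['tcp'])
f=(W((306,228),.032)+W((353,228),.032))/2; print('head back edge',f,f[:2]-.02*u)
E
```

```text
[ 0.66496473 -0.18436712  0.032     ] [ 0.64827884 -0.08650732  0.032     ] 0.09927215397620588 [ 0.6458938  -0.07415938  0.032     ] 0.1118456341523723 yaw -80.32366105949573
bal [ 0.65941802 -0.15183661] [ 0.65920419 -0.15058256] [ 0.66227003 -0.16390642  0.023     ] [ 0.65292519 -0.1566735   0.05961615]
head back edge [ 0.65983299 -0.16020344  0.032     ] [ 0.65647135 -0.14048798]
```

step_arm(
  rows=[
    [[0.006, 0.006, -0.02, 0.15, 0.15, -0.5, 0.05], [0, 0, -0.02, 0, 0, 0, 0.05], [0, 0, -0.02, 0, 0, 0, 0.05], [0, 0, 0, 0, 0, 0, 0.05]],
  ],
)

```text
t: 3.2
tcp_pos: [0.671, -0.1569, 0.0157]
tool_rot: [0.996, 0.087, 0.014, 0.006]
contact_force: [-0.5, 0.1, -0.6]
width: 0.582
```

```bash
python3 wv.py w3.png s; python3 -c "
import cv2;I=cv2.imread('pics/s_w3.png')[80:200,240:360];cv2.imwrite('pics/s_w3z.png',cv2.resize(I,None,fx=5,fy=5,interpolation=2))"
```

```text
t 3.2 tcp [ 0.671  -0.1569  0.0157] jawyaw 10.0 tilt [0.0139 0.0062] w 0.582 F [-0.5  0.1 -0.6] q [-0.33  0.53  1.58 -0.    0.99 -0.51]
```

View pics/w3.png

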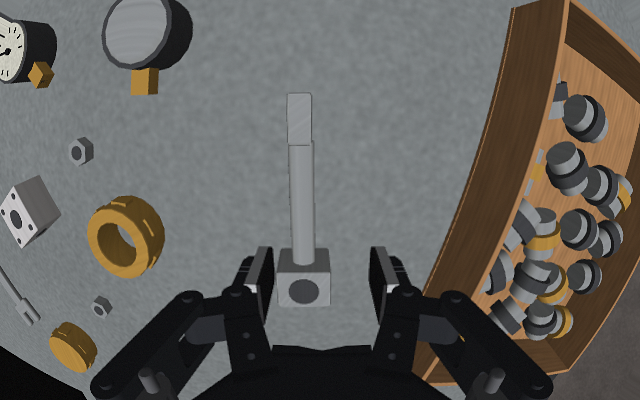

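View pics/s_w3z.png

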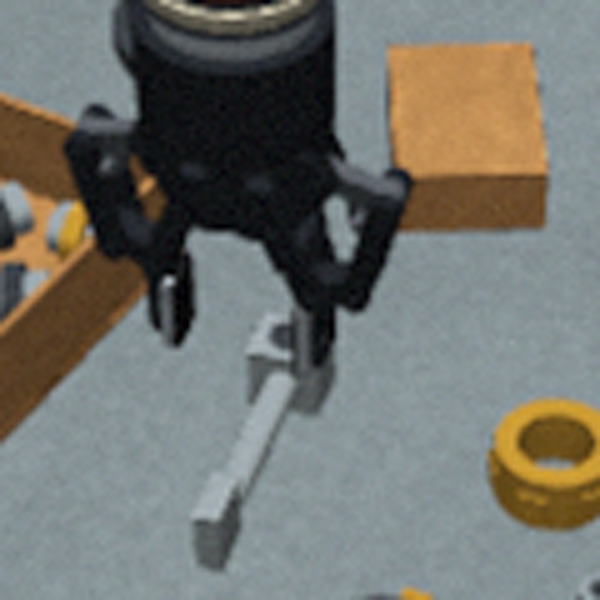

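step_arm(
  rows=[
    [[0, 0, 0, 0, 0, 0, 0.05], [0, 0, 0, 0, 0, 0, 0.05]],
  ],
)

```text
t: 3.5
tcp_pos: [0.6767, -0.1591, 0.0237]
tool_rot: [0.996, 0.087, 0.02, 0.009]
contact_force: [-0.1, 0.4, 0.3]
width: 0.584
```

```bash
python3 - <<'E'
from h import *
for i in range(4):
    s=state(); print(s['t'],s['tcp_pos'].round(4),s['tool_rot'].round(4),s['qpos'].round(4),s['joint_velocities'].round(3),s['joint_efforts'].round(1),cal('wrist')['eye'].round(4)); capture('wrist')
E
```

```text
3.5 [ 0.6767 -0.1591  0.0237] [0.996  0.0865 0.0198 0.0089] [-3.3170e-01  5.2640e-01  1.5776e+00 -1.0000e-04  9.9420e-01 -5.0500e-01] [-0.002 -0.018 -0.011  0.     0.007  0.   ] [ -0.  -47.5 -26.   -0.   -0.1   0. ] [ 0.6559 -0.0744  0.1887]
3.55 [ 0.677  -0.1591  0.0239] [0.996  0.0866 0.0201 0.009 ] [-3.3170e-01  5.2630e-01  1.5774e+00 -1.0000e-04  9.9400e-01 -5.0510e-01] [ 0.003  0.007  0.003 -0.001 -0.007  0.   ] [  0.  -46.5 -25.1   0.   -0.1   0. ] [ 0.6561 -0.0744  0.1889]
3.6 [ 0.6766 -0.159   0.0235] [0.996  0.0866 0.0197 0.0088] [-3.3160e-01  5.2670e-01  1.5778e+00 -1.0000e-04  9.9390e-01 -5.0500e-01] [ 0.001  0.011  0.01   0.001 -0.    -0.   ] [ -0.  -47.6 -26.   -0.   -0.1   0. ] [ 0.6558 -0.0743  0.1885]
3.65 [ 0.6761 -0.1588  0.0228] [0.996  0.0866 0.0192 0.0086] [-3.3160e-01  5.2720e-01  1.5784e+00 -1.0000e-04  9.9390e-01 -5.0500e-01] [ 0.     0.011  0.012  0.     0.    -0.001] [ -0.  -48.1 -26.4  -0.   -0.2   0. ] [ 0.6555 -0.0742  0.1879]
```

```bash
cat > d.py <<'E'
from h import *
import sys
x,y,z,jy=map(float,sys.argv[1:5])
s=state();q=R.from_quat(s['tool_rot']);best=None
for k in(0,180):
    a=np.radians((jy+k)/2);t=R.from_quat([np.cos(a),np.sin(a),0,0]);v=(t*q.inv()).as_rotvec(degrees=True)
    if best is None or np.linalg.norm(v)<np.linalg.norm(best): best=v
print('t %.2f'%s['t'],'tcp',s['tcp_pos'].round(4),'w %.3f'%s['width'],'F',s['contact_force'].round(1),'q',s['qpos'].round(2))
print('delta mm',((np.array([x,y,z])-s['tcp_pos'])*1e3).round(1),'rot',best.round(2))
E
python3 d.py .659 -.151 0 10
```

```text
t 3.70 tcp [ 0.6757 -0.1586  0.0222] w 0.584 F [ 0.2 -0.7 -0.4] q [-0.33  0.53  1.58 -0.    0.99 -0.51]
delta mm [-16.7   7.6 -22.2] rot [0.77 2.22 0.06]
```

step_arm(
  rows=[
    [[-0.0165, 0.0075, -0.012, 0.75, 2.2, 0, 0.05]],
  ],
)

```text
t: 3.8
tcp_pos: [0.6612, -0.1519, 0.0125]
tool_rot: [0.996, 0.087, 0.002, 0.001]
contact_force: [0.9, -0.4, -0.0]
width: 0.587
```

```bash
python3 d.py .659 -.151 0 10
```

```text
t 3.80 tcp [ 0.6612 -0.1519  0.0125] w 0.587 F [ 0.9 -0.4 -0. ] q [-0.33  0.53  1.59 -0.    1.01 -0.5 ]
delta mm [ -2.2   0.9 -12.5] rot [0.1  0.25 0.07]
```

step_arm(
  rows=[
    [[-0.002, 0.001, -0.0125, 0.1, 0.25, 0, 0.05]],
  ],
)

```text
t: 3.9
tcp_pos: [0.6574, -0.15, -0.0012]
tool_rot: [0.996, 0.087, -0.002, -0.001]
contact_force: [0.9, 0.1, -1.9]
width: 0.584
```

```bash
python3 wv.py w4.png s; python3 -c "
import cv2;I=cv2.imread('pics/s_w4.png')[80:200,240:360];cv2.imwrite('pics/s_w4z.png',cv2.resize(I,None,fx=5,fy=5,interpolation=2))"; python3 d.py .659 -.151 0 10
```

```text
t 3.9 tcp [ 0.6574 -0.15   -0.0012] jawyaw 9.9 tilt [-0.0017 -0.0008] w 0.584 F [ 0.9  0.1 -1.9] q [-0.33  0.55  1.6   0.    1.   -0.5 ]
t 4.00 tcp [ 0.6562 -0.1497 -0.0036] w 0.585 F [-0.5  0.6 -1.1] q [-0.33  0.55  1.6  -0.    1.   -0.5 ]
delta mm [ 2.8 -1.3  3.6] rot [-0.12 -0.35  0.06]
```

View pics/w4.png

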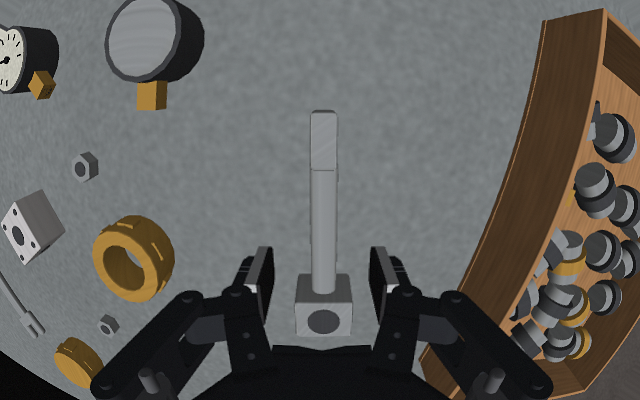

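View pics/s_w4z.png

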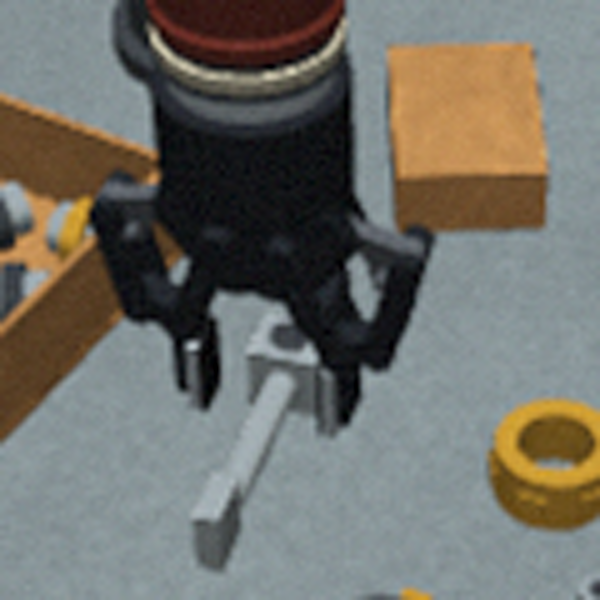

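```bash
python3 - <<'E'
from mw import *
h=W((323,321),.032);p=W((323,140),.032)
u=(h-p)[:2];print(h,p,np.linalg.norm(u),'yaw',np.degrees(np.arctan2(u[1],u[0])))
u/=np.linalg.norm(u); print('bal',h[:2]-.033*u,p[:2]+.065*u, c['tcp'])
E
python3 d.py .659 -.151 -.012 10
```

```text
[ 0.66477272 -0.18422501  0.032     ] [ 0.64745218 -0.08625167  0.032     ] 0.0994925968148018 yaw -79.97436908253346
bal [ 0.65902779 -0.15172892] [ 0.65876795 -0.15025912] [ 0.65741645 -0.14996309 -0.00122262]
t 4.00 tcp [ 0.6562 -0.1497 -0.0036] w 0.585 F [-0.5  0.6 -1.1] q [-0.33  0.55  1.6  -0.    1.   -0.5 ]
delta mm [ 2.8 -1.3 -8.4] rot [-0.12 -0.35  0.06]
```

Balance point (0.659, -0.151) confirmed. The rendered tips sit higher than the text suggests, so I'll descend in small steps watching force.

step_arm(
  rows=[
    [[0.0025, -0.001, -0.007, -0.1, -0.35, 0, 0.05]],
  ],
)

```text
t: 4.1
tcp_pos: [0.6595, -0.1509, -0.0105]
tool_rot: [0.996, 0.087, 0.001, 0.0]
contact_force: [0.6, -0.0, 0.9]
width: 0.584
```

```bash
python3 wv.py w5.png s; python3 -c "
import cv2;I=cv2.imread('pics/s_w5.png')[80:200,240:360];cv2.imwrite('pics/s_w5z.png',cv2.resize(I,None,fx=5,fy=5,interpolation=2))"; python3 d.py .659 -.151 -.012 10
```

```text
t 4.1 tcp [ 0.6595 -0.1509 -0.0105] jawyaw 9.9 tilt [0.0008 0.0002] w 0.584 F [ 0.6 -0.   0.9] q [-0.33  0.56  1.6   0.    0.98 -0.5 ]
t 4.20 tcp [ 0.6572 -0.1503 -0.0127] w 0.585 F [-0.8 -0.2 -0.8] q [-0.33  0.57  1.6   0.    0.98 -0.5 ]
delta mm [ 1.8 -0.7  0.7] rot [-0.08 -0.18  0.06]
```

View pics/s_w5z.png

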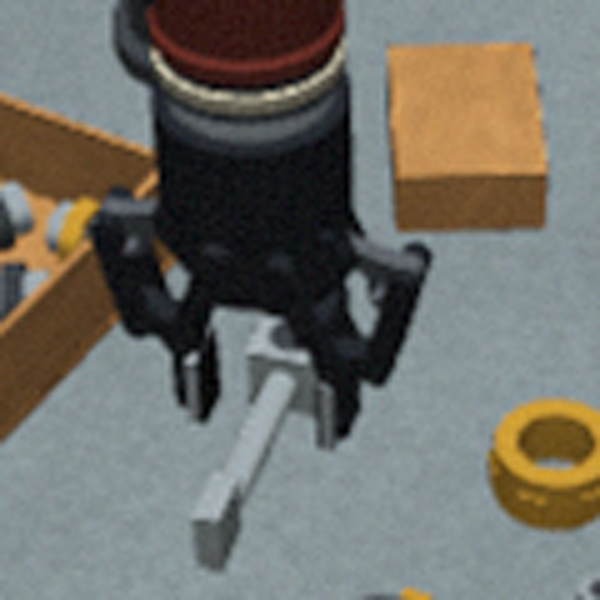

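View pics/w5.png

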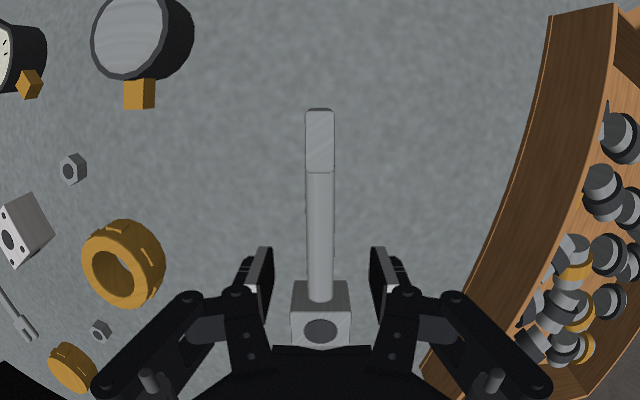

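```bash
python3 - <<'E'
from h import *
cs=cal('side')
tcp=np.array([.659,-.151,-.0115]);a=np.radians(9.9/2);Rm=R.from_quat([np.cos(a),np.sin(a),0,0])
for sx in(-.026,.026):
  for y in (-.011,.011):
    for z in(0,-.015,-.025,-.035):
      p=tcp+Rm.apply([sx,y,z]);u=proj(cs,p)[0];print(sx,y,z,p.round(3),((u+.5-[240,80])*5-.5).round(0))
E
```

```text
-0.026 -0.011 0 [ 0.631 -0.145 -0.012] [318. 490.]
-0.026 -0.011 -0.015 [ 0.631 -0.145  0.003] [318. 465.]
-0.026 -0.011 -0.025 [ 0.631 -0.145  0.014] [317. 448.]
-0.026 -0.011 -0.035 [ 0.631 -0.145  0.024] [316. 431.]
-0.026 0.011 0 [ 0.635 -0.166 -0.012] [334. 455.]
-0.026 0.011 -0.015 [ 0.635 -0.166  0.003] [333. 430.]
-0.026 0.011 -0.025 [ 0.635 -0.166  0.014] [333. 413.]
-0.026 0.011 -0.035 [ 0.635 -0.166  0.024] [332. 396.]
0.026 -0.011 0 [ 0.683 -0.136 -0.012] [203. 466.]
0.026 -0.011 -0.015 [ 0.683 -0.136  0.003] [201. 441.]
0.026 -0.011 -0.025 [ 0.683 -0.136  0.014] [200. 424.]
0.026 -0.011 -0.035 [ 0.683 -0.136  0.024] [198. 406.]
0.026 0.011 0 [ 0.687 -0.157 -0.012] [220. 431.]
0.026 0.011 -0.015 [ 0.687 -0.157  0.003] [218. 406.]
0.026 0.011 -0.025 [ 0.687 -0.157  0.014] [217. 389.]
0.026 0.011 -0.035 [ 0.687 -0.157  0.024] [215. 372.]
```

step_arm(
  rows=[
    [[0.0015, -0.0005, -0.003, -0.1, -0.2, 0, 0.05], [0, 0, 0, 0, 0, 0, 0.0]],
  ],
)

```text
t: 4.4
tcp_pos: [0.6588, -0.1509, -0.0164]
tool_rot: [0.996, 0.087, 0.0, 0.0]
contact_force: [0.2, 1.1, -0.9]
width: 0.433
```

```bash
python3 d.py .659 -.151 -.016 10
```

```text
t 4.40 tcp [ 0.6588 -0.1509 -0.0164] w 0.433 F [ 0.2  1.1 -0.9] q [-0.33  0.57  1.6  -0.    0.97 -0.5 ]
delta mm [ 0.2 -0.1  0.4] rot [0.02 0.02 0.06]
```

step_arm(
  rows=[
    [[0, 0, 0, 0, 0, 0, 0.0]],
  ],
)

```text
t: 4.5
tcp_pos: [0.6591, -0.151, -0.0162]
tool_rot: [0.996, 0.087, 0.0, 0.0]
contact_force: [0.7, -0.0, -0.0]
width: 0.256
```

step_arm(
  rows=[
    [[0, 0, 0, 0, 0, 0, 0.0]],
  ],
)

```text
t: 4.6
tcp_pos: [0.6592, -0.1511, -0.0159]
tool_rot: [0.996, 0.087, 0.0, 0.0]
contact_force: [0.0, 0.4, -2.8]
width: 0.138
```

```bash
python3 wv.py w6.png s; python3 -c "
import cv2;I=cv2.imread('pics/s_w6.png')[80:200,240:360];cv2.imwrite('pics/s_w6z.png',cv2.resize(I,None,fx=5,fy=5,interpolation=2))"; python3 d.py .659 -.151 -.016 10
```

```text
t 4.6 tcp [ 0.6592 -0.1511 -0.0159] jawyaw 9.9 tilt [0.0004 0.0004] w 0.138 F [ 0.   0.4 -2.8] q [-0.33  0.57  1.6  -0.    0.97 -0.5 ]
t 4.70 tcp [ 0.6592 -0.1511 -0.016 ] w 0.136 F [-1.   0.3  0.2] q [-0.33  0.57  1.6  -0.    0.97 -0.5 ]
delta mm [-0.2  0.1 -0. ] rot [0.04 0.06 0.06]
```

View pics/s_w6z.png

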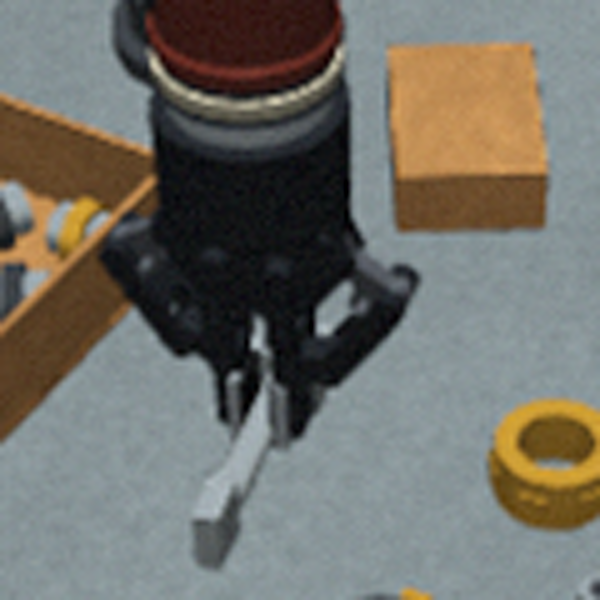

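View pics/w6.png

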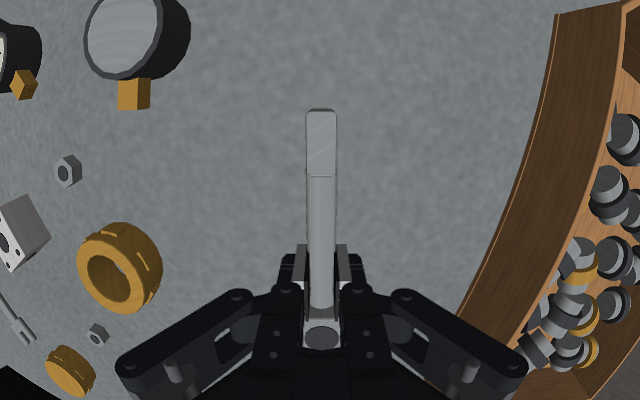

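```bash
python3 - <<'E'
from h import *
cs=cal('side');c=cal('wrist')
tcp=np.array([.6592,-.1511,-.016]);a=np.radians(9.9/2);Rm=R.from_quat([np.cos(a),np.sin(a),0,0])
for sx in(-.008,.008,-.02):
  for y in (-.011,.011):
    for z in(-.015,-.02,-.025,-.035):
      p=tcp+Rm.apply([sx,y,z]);u=proj(cs,p)[0];print(sx,y,z,'h',p[2].round(3),((u+.5-[240,80])*5-.5).round(0),proj(c,p,True)[0].round())
E
```

```text
-0.008 -0.011 -0.015 h -0.001 [277. 464.] [306. 234.]
-0.008 -0.011 -0.02 h 0.004 [277. 455.] [306. 238.]
-0.008 -0.011 -0.025 h 0.009 [276. 447.] [305. 243.]
-0.008 -0.011 -0.035 h 0.019 [275. 430.] [304. 252.]
-0.008 0.011 -0.015 h -0.001 [293. 429.] [307. 269.]
-0.008 0.011 -0.02 h 0.004 [293. 421.] [306. 273.]
-0.008 0.011 -0.025 h 0.009 [292. 412.] [306. 278.]
-0.008 0.011 -0.035 h 0.019 [292. 395.] [305. 289.]
0.008 -0.011 -0.015 h -0.001 [241. 456.] [335. 234.]
0.008 -0.011 -0.02 h 0.004 [241. 448.] [336. 238.]
0.008 -0.011 -0.025 h 0.009 [240. 439.] [336. 243.]
0.008 -0.011 -0.035 h 0.019 [239. 422.] [337. 252.]
0.008 0.011 -0.015 h -0.001 [258. 422.] [335. 269.]
0.008 0.011 -0.02 h 0.004 [257. 413.] [335. 273.]
0.008 0.011 -0.025 h 0.009 [257. 405.] [335. 278.]
0.008 0.011 -0.035 h 0.019 [256. 388.] [336. 289.]
-0.02 -0.011 -0.015 h -0.001 [304. 469.] [284. 234.]
-0.02 -0.011 -0.02 h 0.004 [304. 461.] [283. 238.]
-0.02 -0.011 -0.025 h 0.009 [303. 453.] [282. 242.]
-0.02 -0.011 -0.035 h 0.019 [303. 436.] [280. 252.]
-0.02 0.011 -0.015 h -0.001 [320. 435.] [286. 268.]
-0.02 0.011 -0.02 h 0.004 [319. 426.] [285. 273.]
-0.02 0.011 -0.025 h 0.009 [319. 418.] [284. 278.]
-0.02 0.011 -0.035 h 0.019 [319. 401.] [282. 288.]
```

step_arm(
  rows=[
    [[0, 0, 0.01, 0, 0, 0, 0.0], [0, 0, 0.015, 0, 0, 0, 0.0], [0, 0, 0.015, 0, 0, 0, 0.0]],
  ],
)

```text
t: 5.0
tcp_pos: [0.6551, -0.1496, 0.022]
tool_rot: [0.996, 0.087, -0.004, -0.001]
contact_force: [0.7, -0.6, -3.2]
width: 0.136
```

```bash
python3 wv.py w7.png s; python3 -c "
import cv2;I=cv2.imread('pics/s_w7.png')[70:190,240:360];cv2.imwrite('pics/s_w7z.png',cv2.resize(I,None,fx=5,fy=5,interpolation=2))"; python3 d.py .659 -.151 .15 10
```

```text
t 5.0 tcp [ 0.6551 -0.1496  0.022 ] jawyaw 9.9 tilt [-0.0036 -0.0014] w 0.136 F [ 0.7 -0.6 -3.2] q [-0.33  0.52  1.6  -0.    1.04 -0.5 ]
t 5.10 tcp [ 0.6584 -0.1508  0.0253] w 0.142 F [ 0.8 -0.9 -3. ] q [-0.33  0.51  1.59 -0.    1.04 -0.5 ]
delta mm [  0.6  -0.2 124.7] rot [ 0.01 -0.01  0.07]
```

View pics/s_w7z.png

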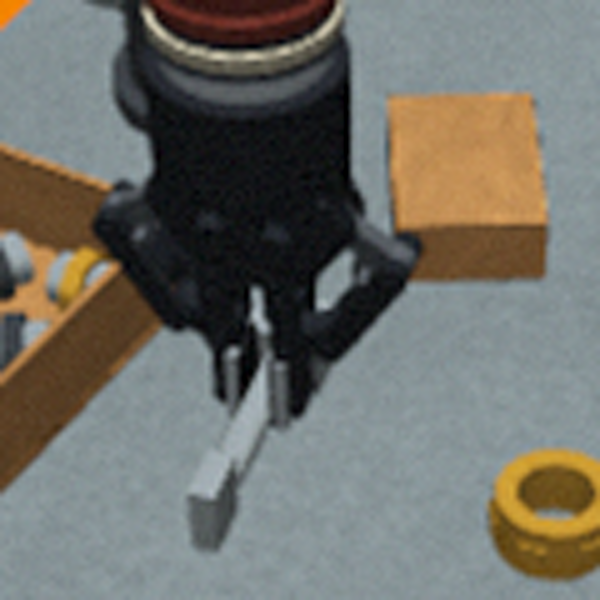

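View pics/w7.png

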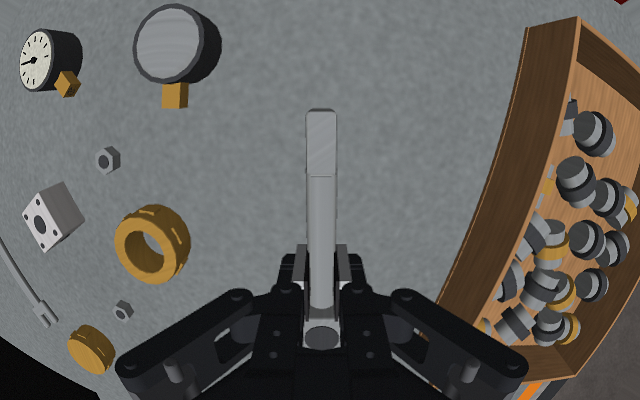

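step_arm(
  rows=[
    [[0, 0.01, 0.02, 0, 0, 0, 0.0], [-0.008, 0.03, 0.02, 0, 0, -1.5, 0.0], [-0.01, 0.035, 0.015, 0, 0, -2, 0.0], [-0.01, 0.035, 0, 0, 0, -2, 0.0], [-0.01, 0.035, 0, 0, 0, -2, 0.0], [-0.01, 0.035, 0, 0, 0, -2, 0.0], [-0.01, 0.035, 0, 0, 0, -2, 0.0], [-0.01, 0.03, 0, 0, 0, -2, 0.0]],
  ],
)

```text
t: 5.9
tcp_pos: [0.5913, 0.0966, 0.088]
tool_rot: [0.999, -0.04, 0.006, 0.001]
contact_force: [1.0, -0.2, -3.5]
width: 0.136
```

```bash
python3 d.py .588 .1545 .08 -4
```

```text
t 5.90 tcp [0.5913 0.0966 0.088 ] w 0.136 F [ 1.  -0.2 -3.5] q [ 0.05  0.28  1.77 -0.    1.07  0.13]
delta mm [-3.3 57.9 -8. ] rot [0.19 0.7  0.64]
```

step_arm(
  rows=[
    [[-0.001, 0.025, -0.003, 0.2, 0.5, 0.6, 0.0], [-0.001, 0.02, -0.003, 0, 0.2, 0, 0.0], [-0.001, 0.008, -0.002, 0, 0, 0, 0.0]],
  ],
)

```text
t: 6.2
tcp_pos: [0.5862, 0.1554, 0.0812]
tool_rot: [0.999, -0.033, 0.0, -0.001]
contact_force: [-0.6, -0.2, -3.6]
width: 0.134
```

```bash
python3 wv.py w8.png s; python3 d.py .588 .1545 .08 -4
```

```text
t 6.2 tcp [0.5862 0.1554 0.0812] jawyaw -3.8 tilt [ 0.0005 -0.0008] w 0.134 F [-0.6 -0.2 -3.6] q [0.14 0.31 1.75 0.   1.08 0.21]
t 6.30 tcp [0.586  0.1543 0.0809] w 0.135 F [-0.3 -0.2 -3.6] q [0.14 0.31 1.75 0.   1.08 0.21]
delta mm [ 2.   0.2 -0.9] rot [-0.05  0.02 -0.2 ]
```

View pics/w8.png

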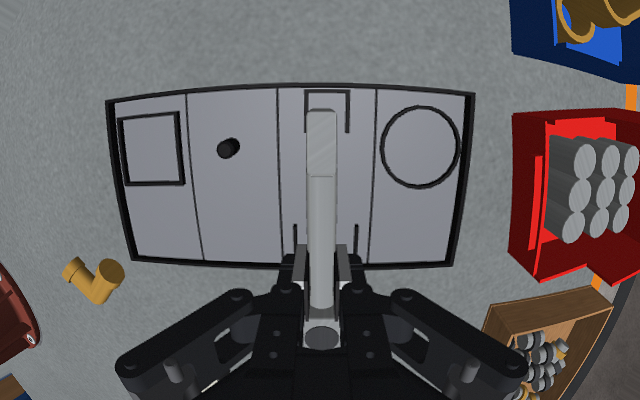

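View pics/s_w8.png

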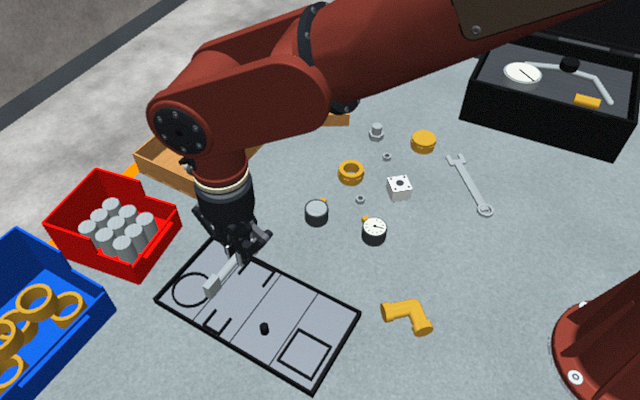

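```bash
python3 - <<'E'
from mw import *
z=.016
nl,nr=W((306,92),z),W((348,92),z); a,b=W((306,132),z),W((347,132),z); wl,wr=W((295,225),z),W((356,225),z)
print('nar',nl,nr,np.linalg.norm(nl-nr),(nl+nr)/2);print((a+b)/2,np.linalg.norm(a-b));print('wide',wl,wr,(wl+wr)/2,np.linalg.norm(wl-wr))
m=(wl+wr)/2-(nl+nr)/2;print('yaw',np.degrees(np.arctan2(m[1],m[0])))
co=[W(p,z) for p in((108,102),(474,94),(453,267),(134,260))];cc=np.mean(co,0);print('tray c',cc,[np.linalg.norm(co[i]-co[i-1]).round(4) for i in range(4)])
L=co[1]+co[2]-co[0]-co[3];L=L[:2]/np.linalg.norm(L[:2]);X=np.array([L[1],-L[0]]);print('yawX',np.degrees(np.arctan2(X[1],X[0])))
for n,p,q in (('gauge',112.5,-30),('probe',37.5,16),('ring',-37.5,-30),('block',-112.5,-30)): print(n,(cc[:2]+L*p/1e3+X*q/1e3).round(4))
print('circle',W((420,147),z),'post foot',W((232,150),.012),'sq',W((151,149),z))
u=(nl+nr)[:2]/2+ .016/2*0; 
d=m[:2]/np.linalg.norm(m[:2]);print('nest from narrow end lip(inner at -86..):',u+d*(.070+.016))
E
```

```text
nar [0.58087544 0.2429225  0.016     ] [0.61176994 0.24097432 0.016     ] 0.030955865351272423 [0.59632269 0.24194841 0.016     ]
[0.59399902 0.21186944 0.016     ] 0.030772955401234127
wide [0.56349755 0.13809328 0.016     ] [0.61346387 0.13466572 0.016     ] [0.58848071 0.1363795  0.016     ] 0.05008374464301359
yaw -94.2483033360803
tray c [0.55544506 0.17269328 0.016     ] [np.float64(0.1537), np.float64(0.308), np.float64(0.1559), np.float64(0.3101)]
yawX -94.19494849331794
gauge [0.6698 0.1944]
probe [0.5917 0.154 ]
ring [0.5202 0.2054]
block [0.4454 0.2108]
circle [0.66646604 0.19677738 0.016     ] post foot [0.51860273 0.20343398 0.012     ] sq [0.44673316 0.21294366 0.016     ]
nest from narrow end lip(inner at -86..): [0.5899519  0.15618471]
```

step_arm(
  rows=[
    [[0.003, 0.0005, -0.02, 0, 0, -0.2, 0.0], [0, 0, -0.02, 0, 0, 0, 0.0], [0, 0, -0.015, 0, 0, 0, 0.0]],
  ],
)

```text
t: 6.6
tcp_pos: [0.5937, 0.1521, 0.0289]
tool_rot: [0.999, -0.036, 0.005, -0.0]
contact_force: [0.3, -0.0, -2.8]
width: 0.134
```

```bash
python3 d.py .589 .155 .01 -4.2
```

```text
t 6.60 tcp [0.5937 0.1521 0.0289] w 0.134 F [ 0.3 -0.  -2.8] q [ 0.14  0.39  1.76 -0.    0.98  0.21]
delta mm [ -4.7   2.9 -18.9] rot [ 0.02  0.59 -0.13]
```

step_arm(
  rows=[
    [[-0.0045, 0.003, -0.018, 0, 0.6, 0, 0.0]],
  ],
)

```text
t: 6.7
tcp_pos: [0.5905, 0.1538, 0.0109]
tool_rot: [0.999, -0.036, 0.001, 0.0]
contact_force: [0.3, -1.0, -2.9]
width: 0.134
```

```bash
python3 wv.py w9.png; python3 d.py .589 .155 .0 -4.2
```

```text
t 6.7 tcp [0.5905 0.1538 0.0109] jawyaw -4.2 tilt [0.0009 0.0003] w 0.134 F [ 0.3 -1.  -2.9] q [ 0.14  0.42  1.76 -0.    0.96  0.21]
t 6.75 tcp [0.5863 0.1539 0.0066] w 0.133 F [-2.4  0.7 -6.4] q [ 0.14  0.42  1.77 -0.    0.96  0.21]
delta mm [ 2.7  1.1 -6.6] rot [ 0.07 -0.38 -0.04]
```

View pics/w9.png

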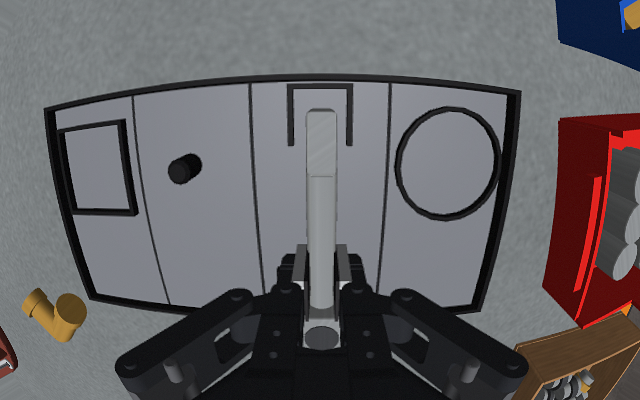

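step_arm(
  rows=[
    [[0.0025, 0.001, -0.006, 0, -0.35, 0, 0.0]],
  ],
)

```text
t: 6.85
tcp_pos: [0.5884, 0.1545, -0.0002]
tool_rot: [0.999, -0.037, -0.001, 0.001]
contact_force: [-0.2, 0.3, -2.7]
width: 0.138
```

```bash
python3 d.py .589 .155 -.004 -4.2
```

```text
t 6.85 tcp [ 5.884e-01  1.545e-01 -2.000e-04] w 0.138 F [-0.2  0.3 -2.7] q [ 0.14  0.43  1.77 -0.    0.94  0.22]
delta mm [ 0.6  0.5 -3.8] rot [ 0.08 -0.09 -0.01]
```

step_arm(
  rows=[
    [[0.001, 0.0005, -0.004, 0.1, -0.1, 0, 0.0]],
  ],
)

```text
t: 6.95
tcp_pos: [0.5889, 0.1547, -0.0053]
tool_rot: [0.999, -0.037, -0.001, -0.0]
contact_force: [-0.6, -0.3, -3.6]
width: 0.133
```

```bash
python3 wv.py w10.png s; python3 d.py .589 .155 -.006 -4.2; python3 -c "
import cv2;I=cv2.imread('pics/s_w10.png')[210:340,150:310];cv2.imwrite('pics/s_w10z.png',cv2.resize(I,None,fx=4.5,fy=4.5,interpolation=2))"
```

```text
t 6.95 tcp [ 0.5889  0.1547 -0.0053] jawyaw -4.2 tilt [-0.0005 -0.    ] w 0.133 F [-0.6 -0.3 -3.6] q [0.14 0.44 1.77 0.   0.93 0.21]
t 7.05 tcp [ 0.5891  0.1548 -0.0049] w 0.135 F [-0.4 -0.  -3.8] q [0.14 0.44 1.77 0.   0.93 0.21]
delta mm [-0.1  0.2 -1.1] rot [-0.01 -0.05 -0.01]
```

View pics/w10.png

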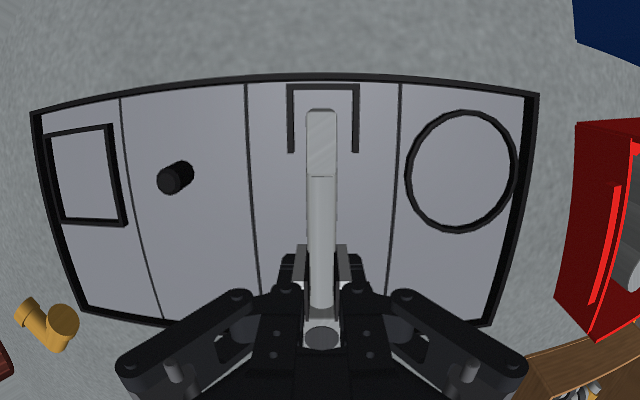

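View pics/s_w10z.png

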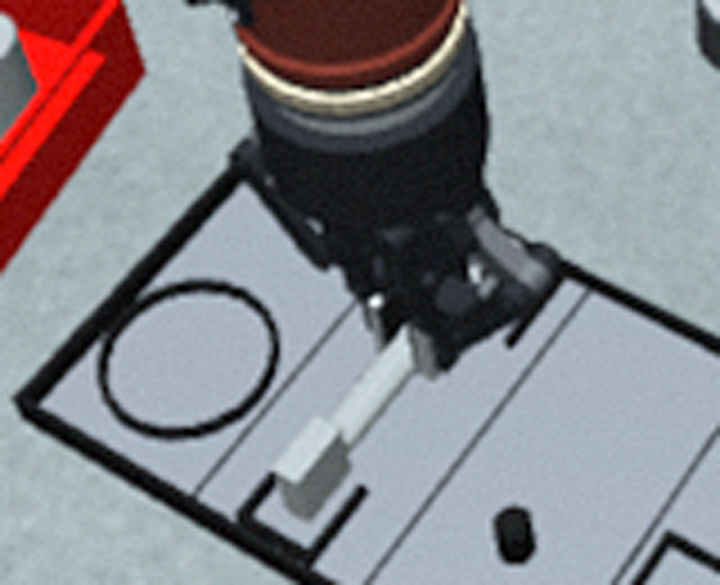

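step_arm(
  rows=[
    [[0, 0, -0.002, 0, 0, 0, 0.0]],
  ],
)

```text
t: 7.15
tcp_pos: [0.5902, 0.155, -0.006]
tool_rot: [0.999, -0.037, 0.001, -0.0]
contact_force: [-0.8, 1.3, 9.5]
width: 0.14
```

step_arm(
  rows=[
    [[0, 0, -0.0015, 0, 0, 0, 0.0]],
  ],
)

```text
t: 7.25
tcp_pos: [0.5903, 0.155, -0.006]
tool_rot: [0.999, -0.036, 0.0, -0.0]
contact_force: [-6.3, -1.4, 8.4]
width: 0.139
```

step_arm(
  rows=[
    [[0, 0, 0.0003, 0, 0, 0, 0.04], [0, 0, 0, 0, 0, 0, 0.04], [0, 0, 0, 0, 0, 0, 0.04]],
  ],
)

```text
t: 7.55
tcp_pos: [0.5941, 0.1557, -0.0024]
tool_rot: [0.999, -0.036, 0.004, -0.001]
contact_force: [-0.4, -0.6, -0.2]
width: 0.471
```

```bash
python3 wv.py w11.png; python3 d.py .589 .155 .08 -4.2
```

```text
t 7.55 tcp [ 0.5941  0.1557 -0.0024] jawyaw -4.2 tilt [ 0.0043 -0.0009] w 0.471 F [-0.4 -0.6 -0.2] q [0.14 0.44 1.76 0.   0.93 0.21]
t 7.60 tcp [ 0.5943  0.1557 -0.0022] w 0.465 F [ 0.  -0.9  0.6] q [0.14 0.44 1.76 0.   0.93 0.21]
delta mm [-5.3 -0.7 82.2] rot [-0.08  0.52 -0.04]
```

View pics/w11.png

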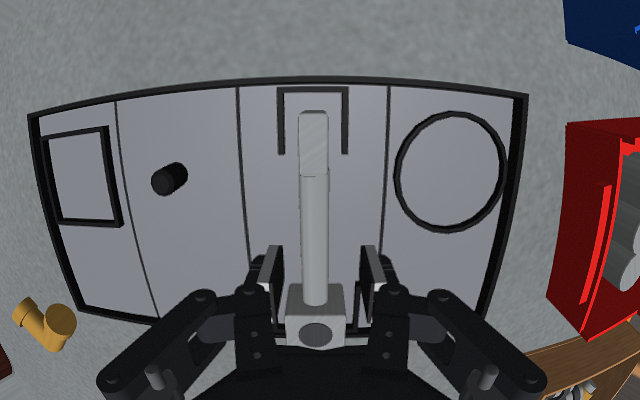

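step_arm(
  rows=[
    [[-0.003, 0, 0.025, 0, 0.5, 0, 0.04], [0, 0, 0.04, 0, 0, 0, 0.04], [0, -0.005, 0.03, 0, 0, 3, 0.085], [-0.02, -0.03, 0.01, 0, 0, 8, 0.085], [-0.027, -0.035, 0, 0, 0, 8, 0.085], [-0.027, -0.035, 0, 0, 0, 8, 0.085], [-0.027, -0.035, 0, 0, 0, 8, 0.085], [-0.027, -0.035, 0, 0, 0, 8, 0.085]],
  ],
)

```text
t: 8.4
tcp_pos: [0.4684, -0.0182, 0.1109]
tool_rot: [0.939, 0.345, 0.008, 0.001]
contact_force: [1.2, -0.7, 0.8]
width: 0.993
```

```bash
python3 d.py .4357 -.0533 .08 52
```

```text
t 8.40 tcp [ 0.4684 -0.0182  0.1109] w 0.993 F [ 1.2 -0.7  0.8] q [-0.19 -0.02  2.07  0.01  1.08 -0.9 ]
delta mm [-32.7 -35.1 -30.9] rot [-0.25  0.86 11.65]
```

step_arm(
  rows=[
    [[-0.018, -0.02, 0, -0.2, 0.8, 8, 0.085], [-0.012, -0.012, 0, 0, 0, 3, 0.085], [-0.002, -0.003, 0, 0, 0, 0, 0.085]],
  ],
)

```text
t: 8.7
tcp_pos: [0.4328, -0.0575, 0.1116]
tool_rot: [0.9, 0.435, 0.001, 0.001]
contact_force: [-0.1, 0.5, -0.3]
width: 0.998
```

```bash
python3 wv.py w12.png; python3 d.py .4357 -.0533 .08 52
```

```text
t 8.7 tcp [ 0.4328 -0.0575  0.1116] jawyaw 51.6 tilt [0.0008 0.0011] w 0.998 F [-0.1  0.5 -0.3] q [-0.29 -0.09  2.13 -0.    1.1  -1.19]
t 8.75 tcp [ 0.4335 -0.0575  0.1118] w 0.994 F [ 0.6 -0.9 -1. ] q [-0.29 -0.08  2.13 -0.    1.1  -1.19]
delta mm [  2.2   4.2 -31.8] rot [0.09 0.17 0.42]
```

View pics/w12.png

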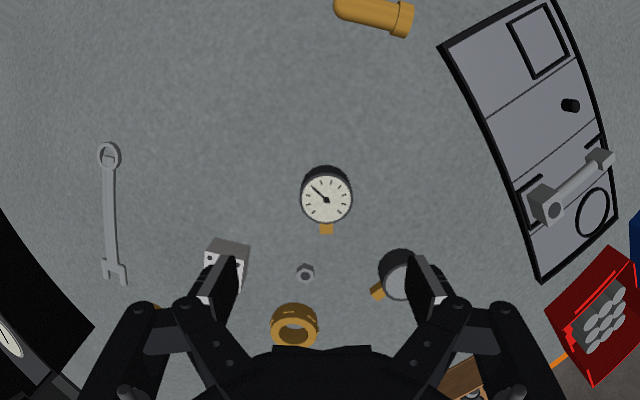

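```bash
python3 - <<'E'
from mw import *
I=np.load('w.npy');hsv=cv2.cvtColor(I,cv2.COLOR_RGB2HSV)
m=((hsv[:,:,2]>150)&(hsv[:,:,0]<45)&(hsv[:,:,1]<70)).astype(np.uint8);m[:160]=0;m[240:]=0;m[:,:290]=0;m[:,365:]=0
cn=max(cv2.findContours(m,0,1)[0],key=cv2.contourArea);e=cv2.fitEllipse(cn);print(e)
g=W(e[0],.032);s=W((326.5,229),.022);print('gauge',g,'stem',s,np.degrees(np.arctan2(*(s-g)[1::-1])),np.linalg.norm((s-g)[:2]),c['tcp'])
print('block',W((213,263),.032),'ring',W((295,333),.028))
print('postfoot',W((565,107),.012), 'circ',W((592,212),.016))
E
```

```text
((325.76104736328125, 198.54046630859375), (45.00974655151367, 47.72906494140625), 88.21636199951172)
gauge [ 0.43694794 -0.05487763  0.032     ] stem [ 0.4632173  -0.07447557  0.022     ] -36.72433407468798 0.032774358822028005 [ 0.43284793 -0.05750439  0.11157228]
block [ 0.42125517 -0.18052656  0.032     ] ring [ 0.53941    -0.17756786  0.028     ]
postfoot [0.52081909 0.20516979 0.012     ] circ [0.66402715 0.19307373 0.016     ]
```

step_arm(
  rows=[
    [[0.003, 0.0035, -0.03, 0.1, 0.2, 1.2, 0.085], [0, 0, -0.04, 0, 0, 0, 0.085], [0, 0, -0.025, 0, 0, 0, 0.085]],
  ],
)

```text
t: 9.05
tcp_pos: [0.446, -0.0548, 0.0211]
tool_rot: [0.897, 0.443, 0.008, 0.006]
contact_force: [-0.2, 0.4, -0.5]
width: 0.995
```

```bash
python3 d.py .4365 -.054 -.016 53
```

```text
t 9.05 tcp [ 0.446  -0.0548  0.0211] w 0.995 F [-0.2  0.4 -0.5] q [-0.28  0.09  2.16  0.    0.87 -1.2 ]
delta mm [ -9.5   0.8 -37.1] rot [0.22 1.1  0.43]
```

step_arm(
  rows=[
    [[-0.0095, 0.001, -0.015, 0.2, 1.1, -0.4, 0.085]],
  ],
)

```text
t: 9.15
tcp_pos: [0.4369, -0.0531, 0.0047]
tool_rot: [0.898, 0.439, -0.0, -0.0]
contact_force: [0.2, 0.3, -1.2]
width: 0.996
```

```bash
python3 wv.py w13.png s; python3 d.py .4365 -.054 -.016 53
```

```text
t 9.15 tcp [ 0.4369 -0.0531  0.0047] jawyaw 52.1 tilt [-0.0004 -0.0002] w 0.996 F [ 0.2  0.3 -1.2] q [-0.28  0.12  2.17 -0.    0.85 -1.19]
t 9.25 tcp [ 0.4336 -0.0524  0.0036] w 0.992 F [-0.1  0.2  0.4] q [-0.28  0.12  2.17 -0.    0.86 -1.19]
delta mm [  2.9  -1.6 -19.6] rot [-0.09 -0.4   0.84]
```

View pics/w13.png

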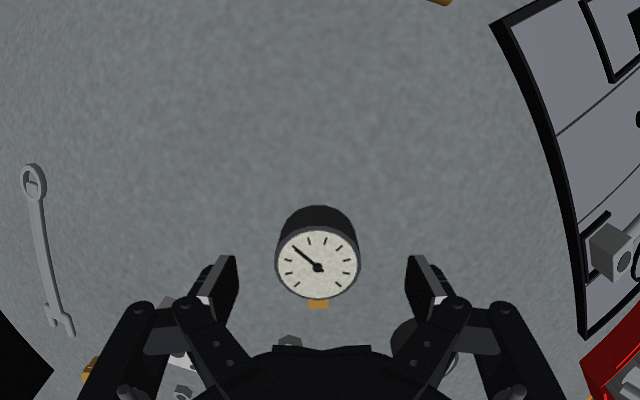

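step_arm(
  rows=[
    [[0.003, -0.0015, -0.017, -0.1, -0.4, 0.8, 0.085]],
  ],
)

```text
t: 9.35
tcp_pos: [0.4399, -0.0543, -0.0113]
tool_rot: [0.895, 0.446, 0.002, 0.002]
contact_force: [-0.7, -0.4, 0.3]
width: 0.992
```

```bash
python3 wv.py w14.png s; python3 d.py .4365 -.054 -.016 53; python3 -c "
import cv2;I=cv2.imread('pics/s_w14.png')[150:280,310:450];cv2.imwrite('pics/s_w14z.png',cv2.resize(I,None,fx=4.5,fy=4.5,interpolation=2))"
```

```text
t 9.35 tcp [ 0.4399 -0.0543 -0.0113] jawyaw 53.0 tilt [0.0021 0.002 ] w 0.992 F [-0.7 -0.4  0.3] q [-0.28  0.16  2.17 -0.    0.81 -1.21]
t 9.45 tcp [ 0.4359 -0.0534 -0.0139] w 0.998 F [ 0.1 -0.3  1. ] q [-0.28  0.16  2.17 -0.    0.81 -1.21]
delta mm [ 0.6 -0.6 -2.1] rot [-0.03 -0.13  0.04]
```

View pics/s_w14z.png

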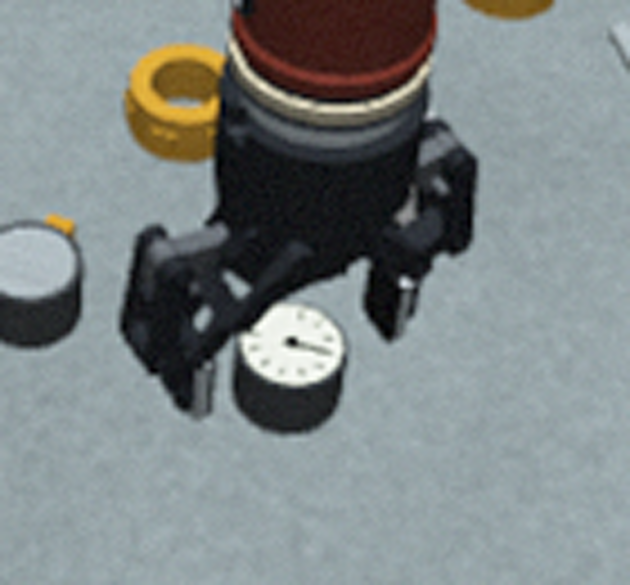

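step_arm(
  rows=[
    [[0.0005, -0.0005, -0.002, 0, -0.1, 0, 0.03]],
  ],
)

```text
t: 9.55
tcp_pos: [0.4374, -0.0539, -0.0149]
tool_rot: [0.895, 0.446, 0.0, 0.0]
contact_force: [0.3, -0.4, -0.0]
width: 0.851
```

step_arm(
  rows=[
    [[0, 0, 0, 0, 0, 0, 0.03]],
  ],
)

```text
t: 9.65
tcp_pos: [0.4382, -0.054, -0.014]
tool_rot: [0.895, 0.446, 0.001, 0.001]
contact_force: [0.2, -0.8, 0.2]
width: 0.691
```

step_arm(
  rows=[
    [[0, 0, 0, 0, 0, 0, 0.03]],
  ],
)

```text
t: 9.75
tcp_pos: [0.4391, -0.0544, -0.0127]
tool_rot: [0.895, 0.446, 0.001, 0.001]
contact_force: [-7.1, 2.0, 32.0]
width: 0.51
```

step_arm(
  rows=[
    [[0, 0, 0, 0, 0, 0, 0.0]],
  ],
)

```text
t: 9.85
tcp_pos: [0.44, -0.0547, -0.0117]
tool_rot: [0.895, 0.446, 0.002, 0.002]
contact_force: [-0.2, 0.8, -1.9]
width: 0.51
```

step_arm(
  rows=[
    [[-0.002, 0, 0.02, -0.05, -0.25, 0, 0.0], [0, 0, 0.03, 0, 0, 0, 0.0], [0, 0, 0.03, 0, 0, 0, 0.0]],
  ],
)

```text
t: 10.15
tcp_pos: [0.4326, -0.0531, 0.0666]
tool_rot: [0.895, 0.445, -0.0, -0.001]
contact_force: [0.6, 0.4, -1.8]
width: 0.509
```

```bash
python3 wv.py w15.png s; python3 d.py .666 .196 .085 -4.2; python3 -c "
import cv2;I=cv2.imread('pics/s_w15.png')[150:280,310:450];cv2.imwrite('pics/s_w15z.png',cv2.resize(I,None,fx=4.5,fy=4.5,interpolation=2))"
```

```text
t 10.15 tcp [ 0.4326 -0.0531  0.0666] jawyaw 52.9 tilt [-0.0001 -0.0006] w 0.509 F [ 0.6  0.4 -1.8] q [-0.28 -0.01  2.15  0.    1.   -1.21]
t 10.25 tcp [ 0.4374 -0.0545  0.0704] w 0.507 F [ 0.9  0.1 -1.3] q [-0.28 -0.01  2.15  0.    0.99 -1.21]
delta mm [228.6 250.5  14.6] rot [  0.4    0.47 -57.09]
```

View pics/s_w15z.png

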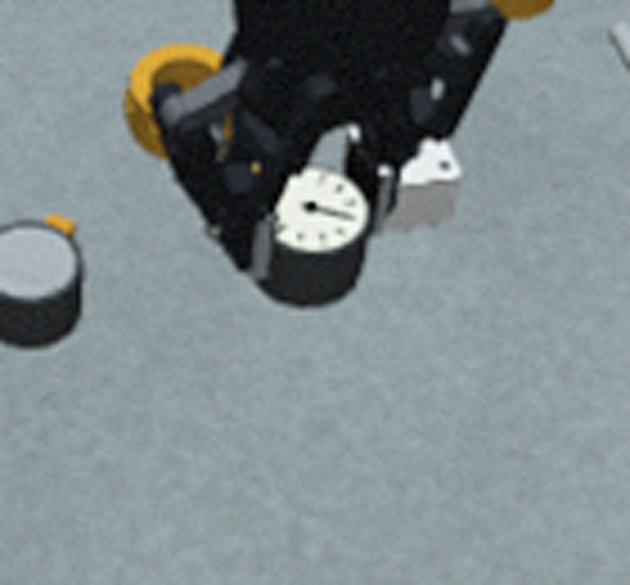

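View pics/w15.png

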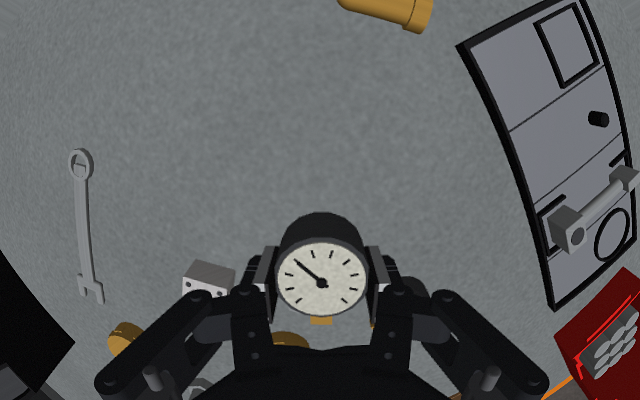

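step_arm(
  rows=[
    [[0.02, 0.022, 0.015, 0, 0, -6, 0.0], [0.026, 0.028, 0.01, 0, 0, -7, 0.0], [0.026, 0.028, 0, 0, 0, -7, 0.0], [0.026, 0.028, 0, 0, 0, -7, 0.0], [0.026, 0.028, 0, 0, 0, -7, 0.0], [0.026, 0.028, 0, 0, 0, -7, 0.0], [0.026, 0.028, 0, 0, 0, -7, 0.0], [0.02, 0.022, 0, 0, 0, -5, 0.0]],
  ],
)

```text
t: 11.05
tcp_pos: [0.6323, 0.1637, 0.0888]
tool_rot: [1.0, -0.024, -0.002, 0.004]
contact_force: [0.0, -1.2, -1.8]
width: 0.508
```

```bash
python3 d.py .666 .194 .085 -4.2
```

```text
t 11.05 tcp [0.6323 0.1637 0.0888] w 0.508 F [ 0.  -1.2 -1.8] q [ 0.15  0.4   1.62 -0.01  1.13  0.2 ]
delta mm [33.7 30.3 -3.8] rot [ 0.39 -0.22 -1.49]
```

step_arm(
  rows=[
    [[0.018, 0.016, -0.002, 0.4, -0.2, -1.5, 0.0], [0.012, 0.011, 0, 0, 0, 0, 0.0], [0.002, 0.002, 0, 0, 0, 0, 0.0]],
  ],
)

```text
t: 11.35
tcp_pos: [0.6651, 0.1972, 0.0815]
tool_rot: [0.999, -0.037, -0.002, -0.0]
contact_force: [0.3, -0.8, -1.3]
width: 0.51
```

```bash
python3 wv.py w16.png s; python3 d.py .666 .194 .085 -4.2
```

```text
t 11.35 tcp [0.6651 0.1972 0.0815] jawyaw -4.2 tilt [-0.0021 -0.0002] w 0.51 F [ 0.3 -0.8 -1.3] q [0.19 0.48 1.52 0.   1.14 0.26]
t 11.45 tcp [0.6635 0.1959 0.0812] w 0.507 F [-0.4 -0.1 -2.8] q [0.19 0.48 1.52 0.   1.15 0.26]
delta mm [ 2.5 -1.9  3.8] rot [ 0.02 -0.37  0.02]
```

View pics/w16.png

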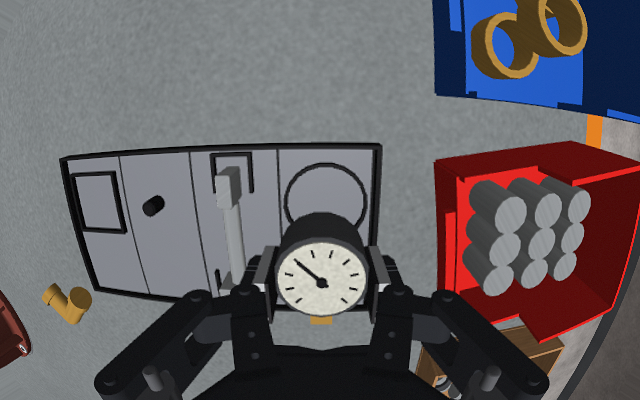

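```bash
python3 - <<'E'
from mw import *
cs=cal('side');ct=cal('top')
print([W(p,0).round(3) for p in((440,297),(437,167))],[W(p,.06).round(3) for p in((436,296),(435,160))])
print('side base corner',cast(cs,[(130,281),(182,234),(50,237)],0).round(3))
print('top base',cast(ct,[(195,104),(254,100)],0).round(3))
print('circle',W((326,203),.016))
g=W((321,279),c['tcp'][2]+.013+.032);print('gauge held at',g-c['tcp'])
E
```

```text
[array([0.781, 0.078, 0.   ]), array([ 0.766,  0.217, -0.   ])] [array([0.751, 0.128, 0.06 ]), array([0.742, 0.237, 0.06 ])]
side base corner [[0.781 0.225 0.   ]
 [0.763 0.1   0.   ]
 [0.981 0.216 0.   ]]
top base [[0.771 0.227 0.   ]
 [0.781 0.084 0.   ]]
circle [0.66865109 0.19719878 0.016     ]
gauge held at [0.00024675 0.00199458 0.045     ]
```

View pics/s_w16.png

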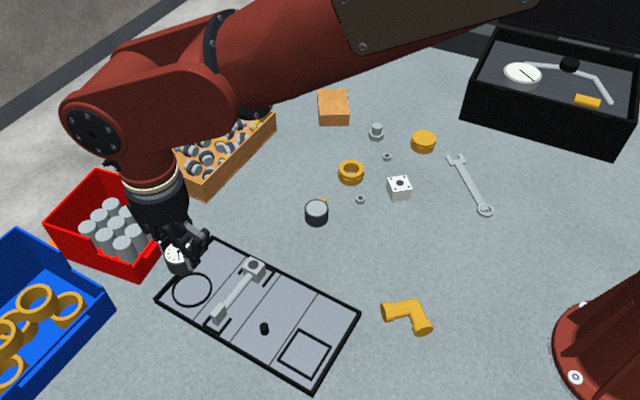

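step_arm(
  rows=[
    [[0.002, -0.002, -0.02, 0, -0.3, 0, 0.0], [0, 0, -0.025, 0, 0, 0, 0.0]],
  ],
)

```text
t: 11.65
tcp_pos: [0.6678, 0.193, 0.0394]
tool_rot: [0.999, -0.037, 0.003, -0.0]
contact_force: [0.2, 1.2, -1.2]
width: 0.51
```

```bash
python3 d.py .6665 .194 .02 -4.2
```

```text
t 11.65 tcp [0.6678 0.193  0.0394] w 0.510 F [ 0.2  1.2 -1.2] q [ 0.18  0.53  1.54 -0.    1.07  0.26]
delta mm [ -1.3   1.  -19.4] rot [-0.01  0.34  0.04]
```

step_arm(
  rows=[
    [[-0.0015, 0.001, -0.02, 0, 0.35, 0, 0.0]],
  ],
)

```text
t: 11.75
tcp_pos: [0.665, 0.1928, 0.0181]
tool_rot: [0.999, -0.037, -0.001, 0.0]
contact_force: [0.7, 0.1, -2.3]
width: 0.506
```

```bash
python3 wv.py w17.png s; python3 d.py .6665 .194 .003 -4.2; python3 -c "
import cv2;I=cv2.imread('pics/s_w17.png')[210:340,120:280];cv2.imwrite('pics/s_w17z.png',cv2.resize(I,None,fx=4.5,fy=4.5,interpolation=2))"
```

```text
t 11.75 tcp [0.665  0.1928 0.0181] jawyaw -4.3 tilt [-0.0009  0.0003] w 0.506 F [ 0.7  0.1 -2.3] q [ 0.18  0.55  1.55 -0.    1.04  0.26]
t 11.85 tcp [0.6616 0.1925 0.0147] w 0.508 F [-0.8 -0.7 -2.4] q [0.18 0.56 1.55 0.   1.04 0.26]
delta mm [  4.9   1.5 -11.7] rot [ 0.1  -0.55  0.08]
```

View pics/w17.png

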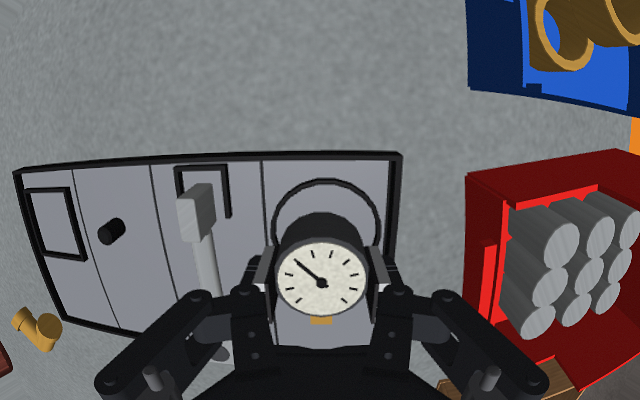

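View pics/s_w17z.png

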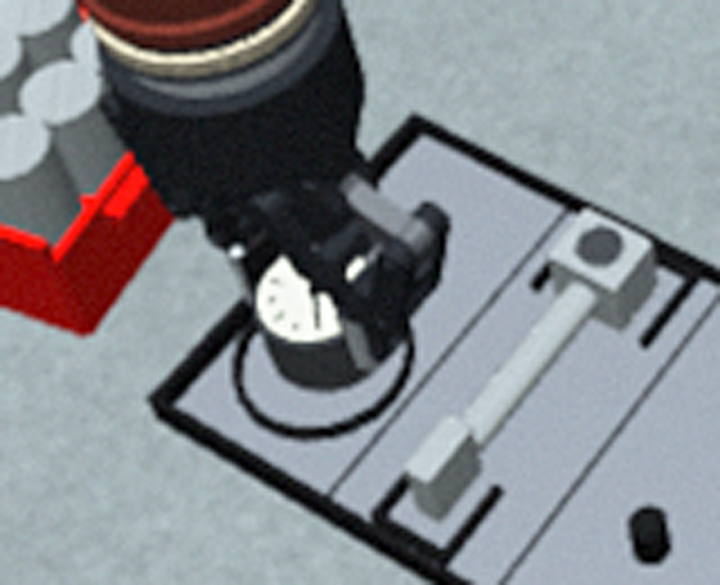

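```bash
python3 - <<'E'
from mw import *
print('back edge of base',W((321,213),.031)[:2],'-> centre y',W((321,213),.031)[1]-.023)
print('lip inner back',W((326,184),.016)[:2],'circle centre y', W((326,184),.016)[1]-.031)
a,b=W((272,212),.016),W((379,220),.016);print('lip L/R outer',a,b,(a+b)/2)
print('dial centre',W((321,279),.063))
# side: circle
cs=cal('side')
def f(p): return (np.array(p)+.5)/4.5-.5+(120,210)
print('side circle near pts',cast(cs,[f((300,437)),f((236,375)),f((412,350))],.016))
print('side gauge bottom',cast(cs,[f((330,390))],.028))
E
```

```text
back edge of base [0.66667203 0.21538832] -> centre y 0.19238831631677486
lip inner back [0.67036275 0.22691055] circle centre y 0.1959105460214975
lip L/R outer [0.637328   0.21218841 0.016     ] [0.70047847 0.20224461 0.016     ] [0.66890324 0.20721651 0.016     ]
dial centre [0.66517244 0.19469824 0.063     ]
side circle near pts [[0.65336889 0.22845985 0.016     ]
 [0.69054026 0.21785411 0.016     ]
 [0.6378447  0.17958994 0.016     ]]
side gauge bottom [[0.64895582 0.21233221 0.028     ]]
```

step_arm(
  rows=[
    [[0.0055, 0.0025, -0.01, 0.1, -0.55, 0.1, 0.0]],
  ],
)

```text
t: 11.95
tcp_pos: [0.6687, 0.1948, 0.0063]
tool_rot: [0.999, -0.037, 0.002, -0.0]
contact_force: [1.0, 0.1, -0.7]
width: 0.505
```

```bash
python3 d.py .667 .195 .0 -4.2
```

```text
t 11.95 tcp [0.6687 0.1948 0.0063] w 0.505 F [ 1.   0.1 -0.7] q [ 0.18  0.57  1.54 -0.    1.02  0.26]
delta mm [-1.7  0.2 -6.3] rot [-0.04  0.2   0.01]
```

step_arm(
  rows=[
    [[-0.0015, 0, -0.006, 0, 0.2, 0, 0.0]],
  ],
)

```text
t: 12.05
tcp_pos: [0.667, 0.1947, -0.0005]
tool_rot: [0.999, -0.037, -0.0, -0.0]
contact_force: [-0.0, 0.4, -1.9]
width: 0.512
```

```bash
python3 wv.py w18.png s; python3 d.py .667 .195 -.003 -4.2; python3 -c "
import cv2;I=cv2.imread('pics/s_w18.png')[210:340,120:280];cv2.imwrite('pics/s_w18z.png',cv2.resize(I,None,fx=4.5,fy=4.5,interpolation=2))"
```

```text
t 12.05 tcp [ 6.670e-01  1.947e-01 -5.000e-04] jawyaw -4.2 tilt [-0.0002 -0.0003] w 0.512 F [-0.   0.4 -1.9] q [0.18 0.58 1.54 0.   1.01 0.26]
t 12.15 tcp [ 6.667e-01  1.946e-01 -4.000e-04] w 0.511 F [ 0.7 -0.8 -0.9] q [0.18 0.58 1.54 0.   1.02 0.26]
delta mm [ 0.3  0.4 -2.6] rot [-0.02 -0.07  0.01]
```

View pics/s_w18z.png

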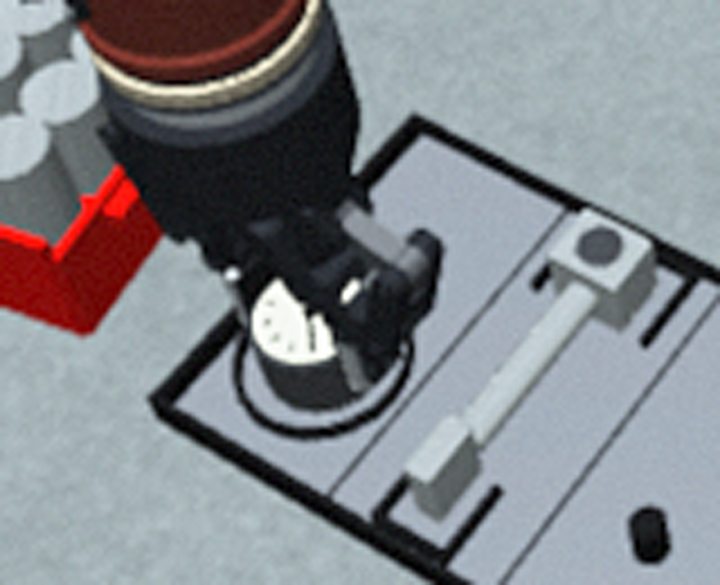

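View pics/w18.png

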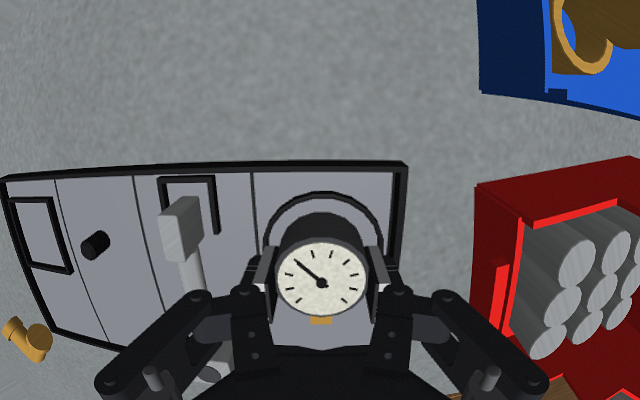

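step_arm(
  rows=[
    [[0, 0.0005, -0.0025, 0, 0, 0, 0.0]],
  ],
)

```text
t: 12.25
tcp_pos: [0.6678, 0.1954, -0.0018]
tool_rot: [0.999, -0.037, 0.0, -0.0]
contact_force: [-0.6, 0.3, -0.9]
width: 0.505
```

step_arm(
  rows=[
    [[0, 0, -0.0015, 0, 0, 0, 0.0]],
  ],
)

```text
t: 12.35
tcp_pos: [0.6681, 0.1956, -0.0025]
tool_rot: [0.999, -0.037, 0.001, -0.0]
contact_force: [-2.4, 0.1, 1.5]
width: 0.508
```

step_arm(
  rows=[
    [[-0.0005, 0, -0.0015, 0, 0, 0, 0.0]],
  ],
)

```text
t: 12.45
tcp_pos: [0.6682, 0.1956, -0.0025]
tool_rot: [0.999, -0.037, 0.001, -0.0]
contact_force: [-2.2, -0.6, 6.3]
width: 0.511
```

step_arm(
  rows=[
    [[0, 0, -0.0015, 0, 0, 0, 0.0]],
  ],
)

```text
t: 12.55
tcp_pos: [0.6682, 0.1956, -0.0025]
tool_rot: [0.999, -0.037, 0.001, -0.0]
contact_force: [-4.1, -1.5, 6.4]
width: 0.507
```

step_arm(
  rows=[
    [[0, 0, 0.0003, 0, 0, 0, 0.06], [0, 0, 0, 0, 0, 0, 0.06]],
  ],
)

```text
t: 12.75
tcp_pos: [0.6697, 0.196, -0.001]
tool_rot: [0.999, -0.036, 0.003, -0.001]
contact_force: [-0.3, 0.3, -0.1]
width: 0.701
```

```bash
python3 wv.py w19.png s; python3 d.py .667 .195 .08 -4.2; python3 -c "
import cv2;I=cv2.imread('pics/s_w19.png')[210:340,120:280];cv2.imwrite('pics/s_w19z.png',cv2.resize(I,None,fx=4.5,fy=4.5,interpolation=2))"
```

```text
t 12.75 tcp [ 0.6697  0.196  -0.001 ] jawyaw -4.2 tilt [ 0.0027 -0.0007] w 0.701 F [-0.3  0.3 -0.1] q [0.18 0.59 1.54 0.   1.01 0.26]
t 12.85 tcp [ 0.6694  0.1959 -0.0013] w 0.702 F [ 0.4  0.2 -0.2] q [0.18 0.59 1.54 0.   1.01 0.26]
delta mm [-2.4 -0.9 81.3] rot [-0.06  0.27 -0.02]
```

View pics/w19.png

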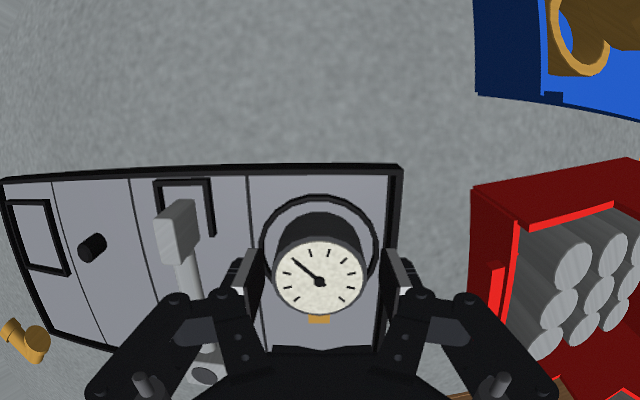

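step_arm(
  rows=[
    [[-0.001, 0, 0.025, 0, 0.2, 0, 0.06], [0, 0, 0.04, 0, 0, 0, 0.06], [-0.005, -0.02, 0.03, 0, 0, -8, 0.06], [-0.01, -0.04, 0.01, 0, 0, -8, 0.085], [-0.014, -0.045, 0, 0, 0, -8, 0.085], [-0.014, -0.045, 0, 0, 0, -8, 0.085], [-0.014, -0.045, 0, 0, 0, -8, 0.085], [-0.014, -0.045, 0, 0, 0, -8, 0.085]],
  ],
)

```text
t: 13.65
tcp_pos: [0.5976, -0.0453, 0.1078]
tool_rot: [0.893, -0.45, 0.005, -0.004]
contact_force: [-0.1, -1.3, 1.1]
width: 0.995
```

```bash
python3 d.py .5375 -.178 .1 -94
```

```text
t 13.65 tcp [ 0.5976 -0.0453  0.1078] w 0.995 F [-0.1 -1.3  1.1] q [-0.2   0.26  1.76  0.    1.11  0.74]
delta mm [ -60.1 -132.7   -7.8] rot [  0.18   0.75 -40.57]
```

step_arm(
  rows=[
    [[-0.014, -0.03, 0, 0, 0.5, -8, 0.085], [-0.014, -0.03, 0, 0, 0.2, -8, 0.085], [-0.014, -0.03, 0, 0, 0, -8, 0.085], [-0.012, -0.025, 0, 0, 0, -8, 0.085], [-0.005, -0.013, 0, 0, 0, -7, 0.085], [-0.001, -0.003, 0, 0, 0, -2, 0.085]],
  ],
)

```text
t: 14.25
tcp_pos: [0.5338, -0.1884, 0.1087]
tool_rot: [-0.664, 0.748, -0.003, -0.0]
contact_force: [0.6, -0.1, 0.2]
width: 0.994
```

```bash
python3 wv.py w20.png; python3 d.py .5375 -.178 .1 -94
```

```text
t 14.25 tcp [ 0.5338 -0.1884  0.1087] jawyaw 263.2 tilt [-0.0033 -0.0004] w 0.994 F [ 0.6 -0.1  0.2] q [-0.46  0.2   1.84 -0.    1.1   1.23]
t 14.30 tcp [ 0.5338 -0.1884  0.1087] w 0.996 F [ 0.2 -0.6  0.5] q [-0.46  0.2   1.84 -0.    1.1   1.23]
delta mm [ 3.7 10.4 -8.7] rot [0.32 0.21 2.73]
```

View pics/w20.png

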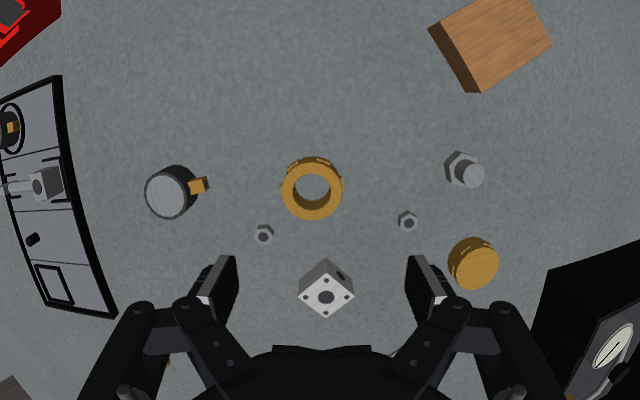

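```bash
python3 - <<'E'
from mw import *
I=np.load('w.npy');hsv=cv2.cvtColor(I,cv2.COLOR_RGB2HSV)
m=((hsv[:,:,0]>12)&(hsv[:,:,0]<30)&(hsv[:,:,1]>110)).astype(np.uint8);m[:140]=0;m[230:]=0;m[:,:270]=0;m[:,360:]=0
cs_,h=cv2.findContours(m,cv2.RETR_CCOMP,1)
for k in cs_:
    if cv2.contourArea(k)>100: e=cv2.fitEllipse(k);print(e,W(e[0],.028))
k=[(326,317),(354,297),(326,278),(298,297)]
P=[W(p,.032) for p in k];print('block',np.mean(P,0),[np.degrees(np.arctan2(*(P[(i+1)%4]-P[i])[1::-1])).round(1) for i in range(4)],[np.linalg.norm(P[(i+1)%4]-P[i]).round(4) for i in range(4)])
print('port',W((326,296.5),.032))
E
```

```text
((311.6374816894531, 188.08963012695312), (60.630516052246094, 62.54741668701172), 7.721162796020508) [ 0.54220373 -0.18067697  0.028     ]
((311.7039489746094, 186.55613708496094), (28.496776580810547, 35.45975875854492), 94.22095489501953) [ 0.54352308 -0.18090262  0.028     ]
block [ 0.43191212 -0.18026474  0.032     ] [np.float64(-53.7), np.float64(43.3), np.float64(123.0), np.float64(-140.1)] [np.float64(0.0371), np.float64(0.0358), np.float64(0.0351), np.float64(0.0376)]
port [ 0.43356535 -0.18041638  0.032     ]
```

step_arm(
  rows=[
    [[0.004, 0.008, -0.025, 0.3, 0.2, 2.7, 0.085], [0.001, 0.001, -0.04, 0, 0, 0, 0.085], [0, 0, -0.025, 0, 0, 0, 0.085]],
  ],
)

```text
t: 14.6
tcp_pos: [0.545, -0.1823, 0.023]
tool_rot: [-0.683, 0.731, -0.008, 0.003]
contact_force: [-0.3, 0.9, -1.2]
width: 0.995
```

```bash
python3 wv.py w21.png; python3 d.py .539 -.179 .0 -94
```

```text
t 14.6 tcp [ 0.545  -0.1823  0.023 ] jawyaw 266.1 tilt [-0.0076  0.0032] w 0.995 F [-0.3  0.9 -1.2] q [-0.45  0.33  1.86  0.    0.93  1.19]
t 14.65 tcp [ 0.5423 -0.1811  0.0193] w 0.993 F [-1.2  0.7 -2.8] q [-0.45  0.33  1.87  0.    0.93  1.19]
delta mm [ -3.3   2.1 -19.3] rot [ 0.24  0.55 -0.12]
```

View pics/w21.png

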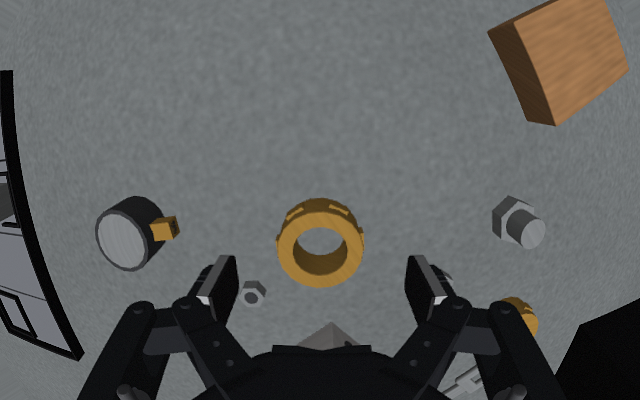

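```bash
python3 - <<'E'
from mw import *
print(W((320.5,249),.028),[W(p,.028).round(4) for p in((320,212),(320,287),(277,246),(364,246))],c['tcp'])
E
```

```text
[ 0.54081102 -0.18049283  0.028     ] [array([ 0.5641, -0.1818,  0.028 ]), array([ 0.5137, -0.1783,  0.028 ]), array([ 0.5444, -0.155 ,  0.028 ]), array([ 0.5408, -0.2063,  0.028 ])] [ 0.5449866  -0.18231255  0.02298407]
```

step_arm(
  rows=[
    [[-0.003, 0.001, -0.02, 0.2, 0.5, -0.1, 0.085]],
  ],
)

```text
t: 14.75
tcp_pos: [0.5416, -0.1807, 0.0007]
tool_rot: [-0.683, 0.731, -0.003, 0.001]
contact_force: [1.2, 0.3, 1.0]
width: 0.994
```

```bash
python3 d.py .539 -.180 -.019 -94
```

```text
t 14.75 tcp [ 0.5416 -0.1807  0.0007] w 0.994 F [1.2 0.3 1. ] q [-0.44  0.36  1.87 -0.    0.9   1.19]
delta mm [ -2.6   0.7 -19.7] rot [ 0.14  0.28 -0.09]
```

step_arm(
  rows=[
    [[-0.0025, 0.0005, -0.015, 0.1, 0.3, 0, 0.085]],
  ],
)

```text
t: 14.85
tcp_pos: [0.5382, -0.1794, -0.0156]
tool_rot: [-0.683, 0.731, 0.001, -0.001]
contact_force: [-0.9, -0.4, -0.6]
width: 0.995
```

```bash
python3 d.py .539 -.180 -.019 -94
```

```text
t 14.85 tcp [ 0.5382 -0.1794 -0.0156] w 0.995 F [-0.9 -0.4 -0.6] q [-0.44  0.39  1.87 -0.    0.88  1.19]
delta mm [ 0.8 -0.6 -3.4] rot [-0.02 -0.15 -0.14]
```

step_arm(
  rows=[
    [[0.001, -0.0005, -0.0035, 0, -0.15, 0, 0.03]],
  ],
)

```text
t: 14.95
tcp_pos: [0.5382, -0.1792, -0.0205]
tool_rot: [-0.683, 0.73, 0.001, -0.0]
contact_force: [-0.2, 0.9, 0.2]
width: 0.85
```

step_arm(
  rows=[
    [[0, 0, -0.001, 0, 0, 0, 0.03]],
  ],
)

```text
t: 15.05
tcp_pos: [0.5385, -0.1791, -0.0214]
tool_rot: [-0.683, 0.73, 0.001, -0.0]
contact_force: [0.4, -0.3, 0.5]
width: 0.683
```

step_arm(
  rows=[
    [[0, 0, 0, 0, 0, 0, 0.0]],
  ],
)

```text
t: 15.15
tcp_pos: [0.5395, -0.1797, -0.0202]
tool_rot: [-0.683, 0.73, 0.0, 0.0]
contact_force: [0.1, -0.5, -1.6]
width: 0.595
```

step_arm(
  rows=[
    [[0, 0, 0, 0, 0, 0, 0.0]],
  ],
)

```text
t: 15.25
tcp_pos: [0.5401, -0.1799, -0.0194]
tool_rot: [-0.683, 0.73, -0.0, 0.0]
contact_force: [-0.0, -1.0, -1.8]
width: 0.592
```

step_arm(
  rows=[
    [[0, 0, 0.02, 0, 0, 0, 0.0], [0, 0, 0.03, 0, 0, 0, 0.0], [0, 0, 0.03, 0, 0, 0, 0.0], [0, 0.01, 0.03, 0, 0, 0, 0.0]],
  ],
)

```text
t: 15.65
tcp_pos: [0.5351, -0.1681, 0.0897]
tool_rot: [-0.683, 0.73, 0.005, -0.002]
contact_force: [0.3, 0.7, -1.5]
width: 0.589
```

```bash
python3 wv.py w22.png s; python3 d.py .518 .205 .085 -94
```

```text
t 15.65 tcp [ 0.5351 -0.1681  0.0897] jawyaw 266.2 tilt [ 0.0046 -0.0016] w 0.589 F [ 0.3  0.7 -1.5] q [-0.43  0.22  1.85  0.    1.08  1.21]
t 15.75 tcp [ 0.5394 -0.1685  0.0941] w 0.590 F [ 1.1 -0.7 -0.8] q [-0.43  0.22  1.85  0.    1.08  1.21]
delta mm [-21.4 373.5  -9.1] rot [-0.07  0.07 -0.26]
```

View pics/w22.png

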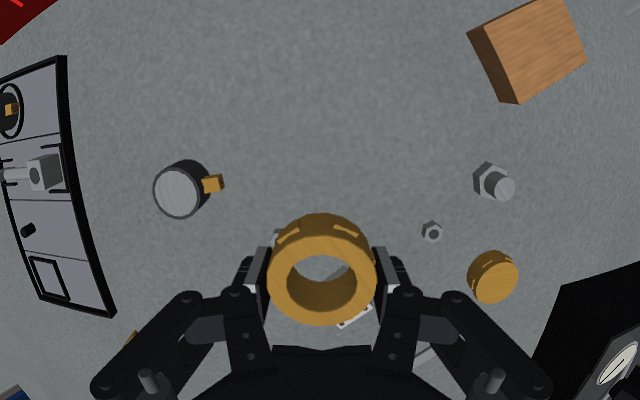

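View pics/s_w22.png

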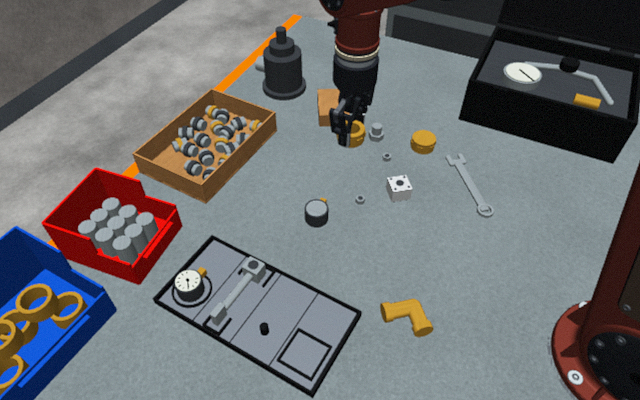

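step_arm(
  rows=[
    [[-0.001, 0.03, 0, 0, 0, 0, 0.0], [-0.003, 0.045, 0, 0, 0, 0, 0.0], [-0.003, 0.045, 0, 0, 0, 0, 0.0], [-0.003, 0.045, 0, 0, 0, 0, 0.0], [-0.003, 0.045, 0, 0, 0, 0, 0.0], [-0.003, 0.045, 0, 0, 0, 0, 0.0], [-0.003, 0.04, 0, 0, 0, 0, 0.0], [-0.002, 0.03, 0, 0, 0, 0, 0.0]],
  ],
)

```text
t: 16.55
tcp_pos: [0.5146, 0.1613, 0.0902]
tool_rot: [-0.68, 0.733, -0.002, -0.0]
contact_force: [0.2, -0.2, -1.9]
width: 0.596
```

```bash
python3 d.py .518 .205 .085 -94.2
```

```text
t 16.55 tcp [0.5146 0.1613 0.0902] w 0.596 F [ 0.2 -0.2 -1.9] q [ 0.18  0.17  1.91 -0.    1.06  1.82]
delta mm [ 3.4 43.7 -5.2] rot [0.2  0.17 0.03]
```

step_arm(
  rows=[
    [[0.002, 0.022, -0.002, 0.2, 0.2, 0, 0.0], [0.001, 0.016, 0, 0, 0, 0, 0.0], [0, 0.003, 0, 0, 0, 0, 0.0]],
  ],
)

```text
t: 16.85
tcp_pos: [0.5141, 0.2072, 0.0846]
tool_rot: [-0.683, 0.731, 0.002, -0.002]
contact_force: [0.9, 0.1, -2.0]
width: 0.594
```

```bash
python3 wv.py w23.png s; python3 d.py .518 .205 .085 -94.2
```

```text
t 16.85 tcp [0.5141 0.2072 0.0846] jawyaw 266.1 tilt [ 0.0016 -0.0018] w 0.594 F [ 0.9  0.1 -2. ] q [0.26 0.21 1.87 0.   1.06 1.89]
t 16.95 tcp [0.5139 0.2057 0.0845] w 0.597 F [ 0.8 -1.2 -1.4] q [0.25 0.21 1.87 0.   1.06 1.89]
delta mm [ 4.1 -0.7  0.5] rot [ 0.07 -0.32 -0.27]
```

View pics/w23.png

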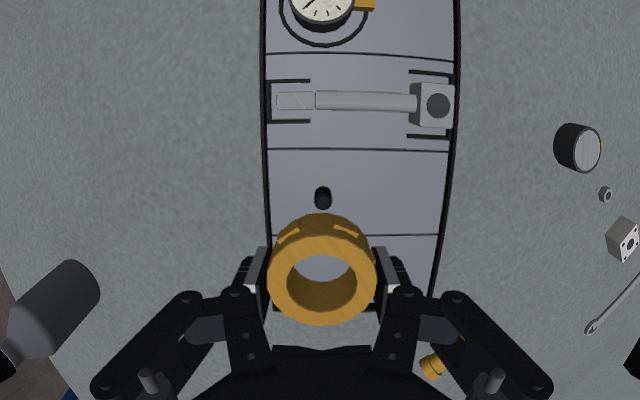

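```bash
python3 - <<'E'
from mw import *
print(W((323,203),.030),W((323,192),.012), c['eye'])
I=np.load('w.npy');cv2.imwrite('pics/w23z.png',cv2.resize(I[160:330,250:400,::-1],None,fx=4,fy=4,interpolation=2))
# ring in tool: bottom rim? top face centre
g=[W(p,c['tcp'][2]+.0205+.028) for p in ((267,279),(377,279),(321,236),(321,327))];print(np.round(g,4))
E
```

```text
[0.51713044 0.20668511 0.03      ] [0.5200701  0.20637628 0.012     ] [0.59744119 0.20273844 0.25113817]
[[0.5191 0.233  0.1331]
 [0.5156 0.1825 0.1331]
 [0.5398 0.2067 0.1331]
 [0.4879 0.2102 0.1331]]
```

View pics/w23z.png

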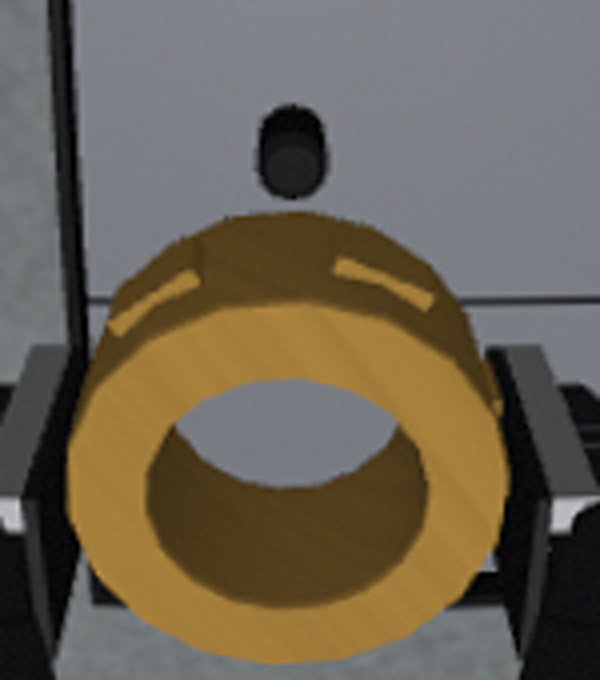

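step_arm(
  rows=[
    [[0.004, -0.0005, -0.02, 0, -0.3, -0.3, 0.0], [0, 0, -0.025, 0, 0, 0, 0.0]],
  ],
)

```text
t: 17.15
tcp_pos: [0.5222, 0.2041, 0.0423]
tool_rot: [-0.68, 0.733, -0.003, 0.003]
contact_force: [-0.9, -0.0, -2.4]
width: 0.594
```

```bash
python3 d.py .518 .205 .02 -94.2
```

```text
t 17.15 tcp [0.5222 0.2041 0.0423] w 0.594 F [-0.9 -0.  -2.4] q [ 0.25  0.28  1.88 -0.    0.97  1.9 ]
delta mm [ -4.2   0.9 -22.3] rot [0.01 0.52 0.08]
```

step_arm(
  rows=[
    [[-0.004, 0.001, -0.02, 0, 0.5, 0, 0.0]],
  ],
)

```text
t: 17.25
tcp_pos: [0.5184, 0.2036, 0.0214]
tool_rot: [-0.68, 0.733, -0.0, -0.0]
contact_force: [-0.5, 0.7, -2.2]
width: 0.594
```

```bash
python3 wv.py w24.png s; python3 d.py .518 .205 .01 -94.2; python3 -c "
import cv2;I=cv2.imread('pics/s_w24.png')[210:380,150:370];cv2.imwrite('pics/s_w24z.png',cv2.resize(I,None,fx=3.5,fy=3.5,interpolation=2))"
```

```text
t 17.25 tcp [0.5184 0.2036 0.0214] jawyaw 265.6 tilt [-0.0005 -0.0001] w 0.594 F [-0.5  0.7 -2.2] q [ 0.25  0.31  1.89 -0.    0.94  1.9 ]
t 17.35 tcp [0.5146 0.2028 0.0188] w 0.594 F [-0.9  0.2 -2.6] q [ 0.25  0.31  1.9  -0.    0.94  1.9 ]
delta mm [ 3.4  2.2 -8.8] rot [ 0.15 -0.43  0.16]
```

View pics/w24.png

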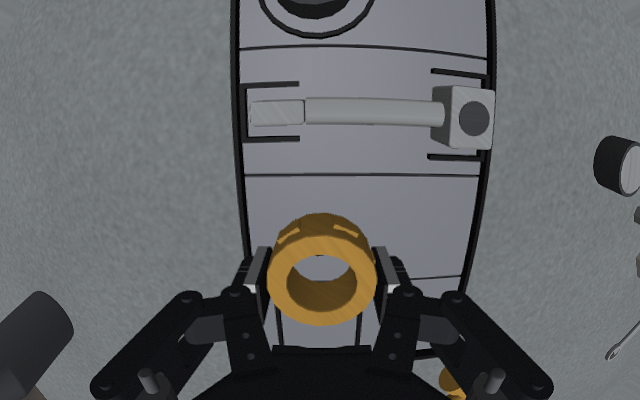

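View pics/s_w24z.png

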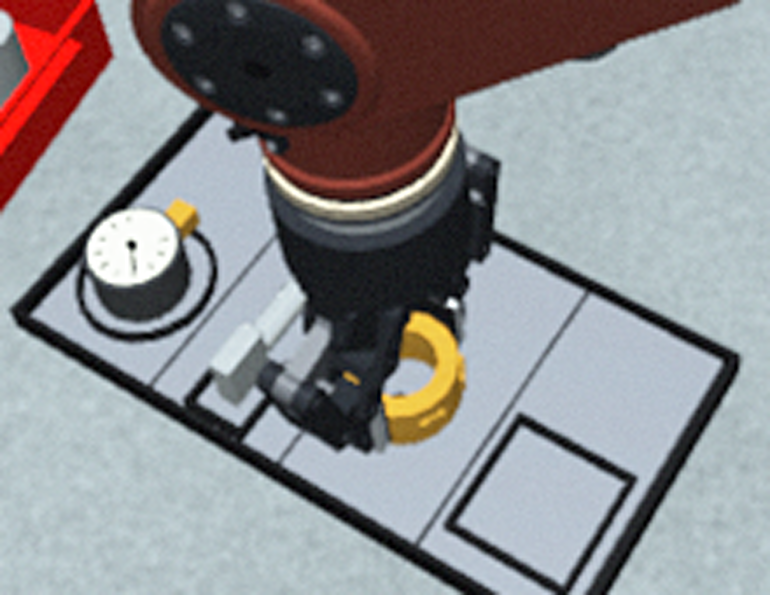

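step_arm(
  rows=[
    [[0.0035, 0.002, -0.008, 0.15, -0.4, 0.2, 0.0]],
  ],
)

```text
t: 17.45
tcp_pos: [0.5198, 0.2042, 0.0118]
tool_rot: [-0.681, 0.733, -0.001, 0.001]
contact_force: [0.9, 0.0, -1.9]
width: 0.591
```

```bash
python3 d.py .518 .205 .003 -94.2; python3 - <<'E'
from h import *
I=capture('side');zoom(I,150,210,370,380,3.5,'s25.png')
E
```

```text
t 17.45 tcp [0.5198 0.2042 0.0118] w 0.591 F [ 0.9  0.  -1.9] q [ 0.25  0.33  1.89 -0.    0.92  1.89]
delta mm [-1.8  0.8 -8.8] rot [-0.02  0.15  0.01]
```

View pics/s25.png

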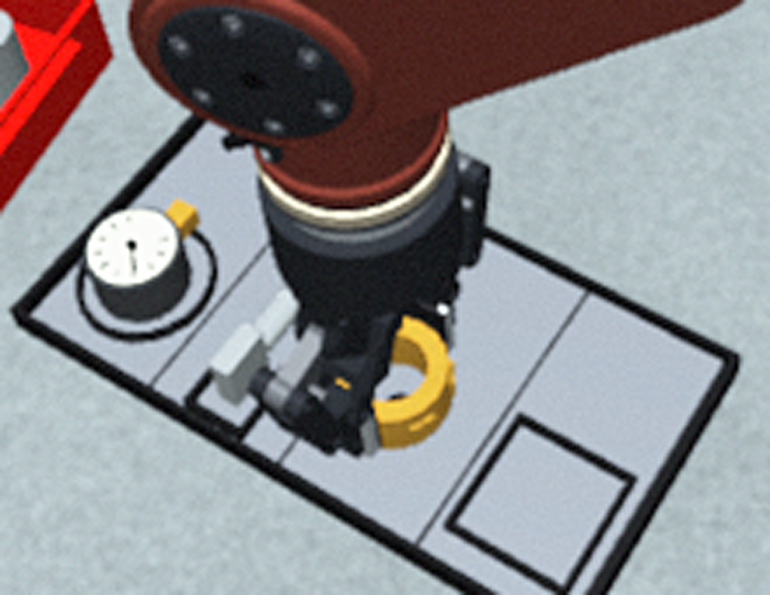

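step_arm(
  rows=[
    [[-0.001, 0.001, -0.006, 0, 0.15, 0, 0.0]],
  ],
)

```text
t: 17.6
tcp_pos: [0.5187, 0.2048, 0.0047]
tool_rot: [-0.681, 0.733, 0.0, -0.0]
contact_force: [0.1, -0.9, -0.7]
width: 0.59
```

```bash
python3 wv.py w26.png; python3 d.py .5185 .205 .0 -94.2; python3 - <<'E'
import cv2;I=cv2.imread('pics/w26.png');cv2.imwrite('pics/w26z.png',cv2.resize(I[190:350,240:400],None,fx=4,fy=4,interpolation=2))
E
```

```text
t 17.6 tcp [0.5187 0.2048 0.0047] jawyaw 265.8 tilt [ 0.0002 -0.0001] w 0.59 F [ 0.1 -0.9 -0.7] q [0.25 0.34 1.89 0.   0.91 1.89]
t 17.65 tcp [0.5175 0.2046 0.0033] w 0.593 F [ 0.4  0.1 -3.3] q [0.25 0.34 1.89 0.   0.91 1.89]
delta mm [ 1.   0.4 -3.3] rot [ 0.02 -0.16  0.03]
```

View pics/w26z.png

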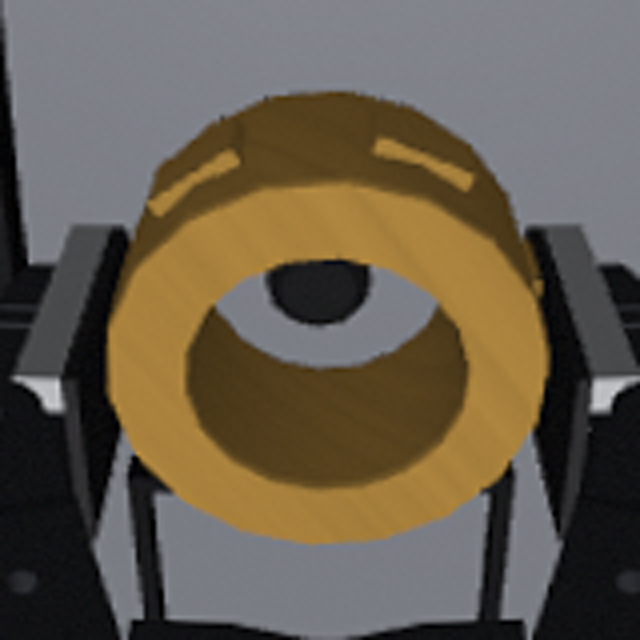

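step_arm(
  rows=[
    [[0.001, 0.0005, -0.006, 0, -0.15, 0, 0.0]],
  ],
)

```text
t: 17.75
tcp_pos: [0.5196, 0.2053, -0.0019]
tool_rot: [-0.681, 0.733, -0.001, 0.001]
contact_force: [-0.0, 0.5, -2.1]
width: 0.588
```

step_arm(
  rows=[
    [[-0.001, 0, -0.005, 0, 0, 0, 0.0]],
  ],
)

```text
t: 17.85
tcp_pos: [0.5192, 0.2055, -0.0068]
tool_rot: [-0.681, 0.733, -0.001, 0.001]
contact_force: [-0.2, 0.4, -1.3]
width: 0.591
```

step_arm(
  rows=[
    [[0, 0, -0.003, 0, 0, 0, 0.0]],
  ],
)

```text
t: 17.95
tcp_pos: [0.5191, 0.2055, -0.0102]
tool_rot: [-0.681, 0.733, -0.001, 0.001]
contact_force: [-0.4, -0.4, -1.4]
width: 0.591
```

step_arm(
  rows=[
    [[-0.0005, 0, -0.002, 0, 0.1, 0, 0.0]],
  ],
)

```text
t: 18.05
tcp_pos: [0.5192, 0.2056, -0.0107]
tool_rot: [-0.681, 0.732, -0.001, 0.0]
contact_force: [-5.4, -3.6, 18.7]
width: 0.594
```

step_arm(
  rows=[
    [[0, 0, -0.0015, 0, 0, 0, 0.0]],
  ],
)

```text
t: 18.15
tcp_pos: [0.5191, 0.2055, -0.0107]
tool_rot: [-0.681, 0.732, -0.0, -0.0]
contact_force: [-5.2, -2.7, 9.5]
width: 0.589
```

Seated (force rises at TCP z = −0.0107, as predicted −0.0105). Release.

step_arm(
  rows=[
    [[0, 0, 0.0003, 0, 0, 0, 0.066], [0, 0, 0, 0, 0, 0, 0.066]],
  ],
)

```text
t: 18.35
tcp_pos: [0.5206, 0.2061, -0.0089]
tool_rot: [-0.681, 0.732, -0.001, 0.001]
contact_force: [0.0, 1.1, 0.7]
width: 0.769
```

```bash
python3 wv.py w27.png; python3 d.py .5185 .205 .08 -94.2
```

```text
t 18.35 tcp [ 0.5206  0.2061 -0.0089] jawyaw 265.8 tilt [-0.001   0.0011] w 0.769 F [0.  1.1 0.7] q [ 0.25  0.36  1.89 -0.    0.88  1.9 ]
t 18.40 tcp [ 0.5207  0.2061 -0.009 ] w 0.776 F [0.  0.5 0. ] q [ 0.25  0.36  1.89 -0.    0.88  1.9 ]
delta mm [-2.2 -1.1 89. ] rot [-0.    0.17 -0.03]
```

View pics/w27.png

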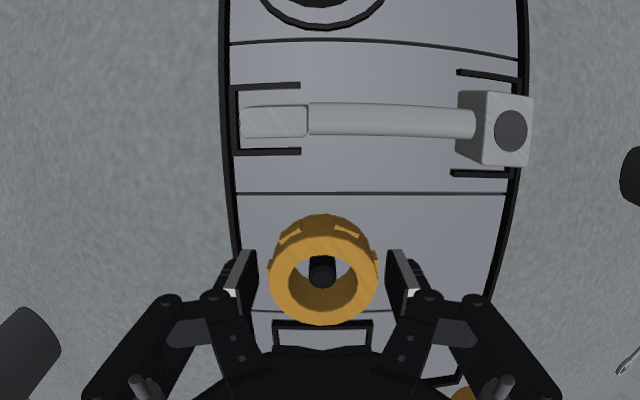

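step_arm(
  rows=[
    [[-0.001, 0, 0.025, 0, 0.1, 0, 0.066], [0, 0, 0.04, 0, 0, 0, 0.066], [0, -0.01, 0.035, 0, 0, 2, 0.066], [-0.008, -0.04, 0.01, 0, 0, 5, 0.085], [-0.011, -0.047, 0, 0, 0, 5, 0.085], [-0.011, -0.047, 0, 0, 0, 5, 0.085], [-0.011, -0.047, 0, 0, 0, 5, 0.085], [-0.011, -0.047, 0, 0, 0, 5, 0.085]],
  ],
)

```text
t: 19.2
tcp_pos: [0.4697, -0.0342, 0.1078]
tool_rot: [0.842, -0.54, 0.006, -0.004]
contact_force: [1.2, -1.1, 0.4]
width: 0.992
```

```bash
python3 d.py .433 -.18 .1 -52
```

```text
t 19.20 tcp [ 0.4697 -0.0342  0.1078] w 0.992 F [ 1.2 -1.1  0.4] q [-0.22 -0.01  2.06  0.    1.07  0.92]
delta mm [ -36.7 -145.8   -7.8] rot [-0.1   0.8  13.38]
```

step_arm(
  rows=[
    [[-0.009, -0.04, 0, 0, 0.6, 4, 0.085], [-0.009, -0.04, 0, 0, 0.2, 4, 0.085], [-0.009, -0.035, 0, 0, 0, 4, 0.085], [-0.004, -0.02, 0, 0, 0, 1.5, 0.085], [0, -0.003, 0, 0, 0, 0, 0.085]],
  ],
)

```text
t: 19.7
tcp_pos: [0.4368, -0.1834, 0.1097]
tool_rot: [0.9, -0.435, 0.003, 0.0]
contact_force: [-0.2, 0.4, -0.1]
width: 0.997
```

```bash
python3 wv.py w28.png; python3 d.py .433 -.18 .1 -52
```

```text
t 19.7 tcp [ 0.4368 -0.1834  0.1097] jawyaw -51.6 tilt [0.0033 0.0002] w 0.997 F [-0.2  0.4 -0.1] q [-0.55 -0.    2.05  0.    1.09  0.35]
t 19.75 tcp [ 0.437  -0.1828  0.1097] w 0.997 F [-0.6 -0.6  0.9] q [-0.54 -0.    2.05  0.    1.09  0.36]
delta mm [-4.   2.8 -9.7] rot [ 0.17  0.33 -0.38]
```

View pics/w28.png

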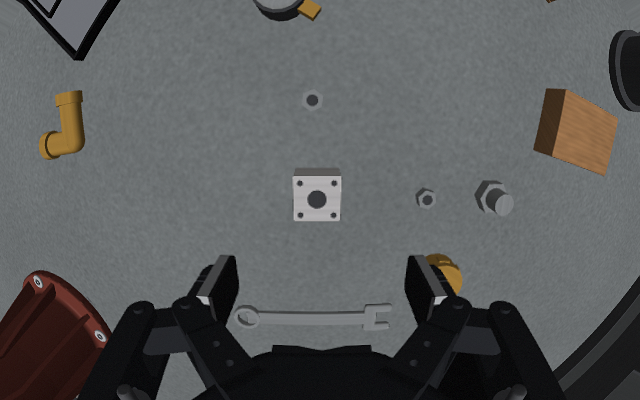

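```bash
python3 - <<'E'
from mw import *
I=np.load('w.npy');hsv=cv2.cvtColor(I,cv2.COLOR_RGB2HSV)
m=((hsv[:,:,2]>150)&(hsv[:,:,1]<40)).astype(np.uint8);m[:165]=0;m[230:]=0;m[:,:285]=0;m[:,350:]=0
cn=max(cv2.findContours(m,0,1)[0],key=cv2.contourArea);r=cv2.minAreaRect(cn);b=cv2.boxPoints(r);print(r)
P=np.array([W(p,.032) for p in b]);print('centre',P.mean(0),[np.degrees(np.arctan2(*(P[(i+1)%4]-P[i])[1::-1])).round(1) for i in range(4)],[np.linalg.norm(P[(i+1)%4]-P[i]).round(4) for i in range(4)])
print('port',W((317,199.5),.032),'tcp',c['tcp'])
print('wrench',W((315,317),.008),W((390,317),.008),W((240,317),.008))
E
```

```text
((316.5, 198.0), (44.0, 47.0), 90.0)
centre [ 0.43405041 -0.18021003  0.032     ] [np.float64(-51.8), np.float64(-140.6), np.float64(128.2), np.float64(36.7)] [np.float64(0.0384), np.float64(0.0389), np.float64(0.0403), np.float64(0.0389)]
port [ 0.43364841 -0.18108025  0.032     ] tcp [ 0.43683723 -0.18337736  0.10970115]
wrench [ 0.31630452 -0.26968052  0.008     ] [ 0.36665211 -0.33883544  0.008     ] [ 0.2599869  -0.20432862  0.008     ]
```

step_arm(
  rows=[
    [[-0.003, 0.002, -0.025, 0.2, 0.3, -0.4, 0.085], [0, 0, -0.04, 0, 0, 0, 0.085], [0, 0, -0.025, 0, 0, 0, 0.085]],
  ],
)

```text
t: 20.05
tcp_pos: [0.44, -0.1817, 0.0229]
tool_rot: [0.898, -0.439, 0.007, -0.001]
contact_force: [-0.9, -1.0, -1.3]
width: 0.99
```

```bash
python3 wv.py w29.png; python3 d.py .4338 -.1808 .0 -52
```

```text
t 20.05 tcp [ 0.44   -0.1817  0.0229] jawyaw -52.1 tilt [ 0.0072 -0.0006] w 0.99 F [-0.9 -1.  -1.3] q [-0.54  0.15  2.09  0.    0.89  0.37]
t 20.10 tcp [ 0.4374 -0.1801  0.0196] w 0.993 F [-2.1  0.5 -2.4] q [-0.54  0.15  2.1   0.    0.89  0.37]
delta mm [ -3.6  -0.7 -19.6] rot [0.12 0.47 0.1 ]
```

View pics/w29.png

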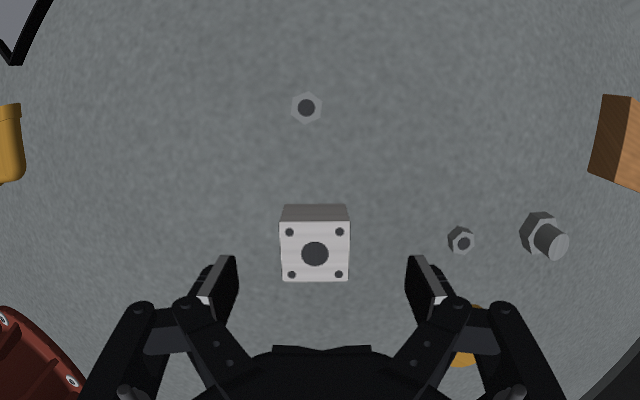

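step_arm(
  rows=[
    [[-0.003, -0.001, -0.018, 0.1, 0.4, 0.1, 0.085]],
  ],
)

```text
t: 20.2
tcp_pos: [0.4362, -0.1807, 0.0024]
tool_rot: [0.899, -0.438, 0.002, -0.0]
contact_force: [0.6, -0.1, 0.5]
width: 0.992
```

```bash
python3 d.py .4338 -.1808 -.014 -52
```

```text
t 20.20 tcp [ 0.4362 -0.1807  0.0024] w 0.992 F [ 0.6 -0.1  0.5] q [-0.54  0.19  2.1   0.    0.85  0.36]
delta mm [ -2.4  -0.1 -16.4] rot [ 0.08  0.22 -0.06]
```

step_arm(
  rows=[
    [[-0.0025, 0, -0.014, 0.1, 0.2, 0, 0.085]],
  ],
)

```text
t: 20.3
tcp_pos: [0.4332, -0.1792, -0.0126]
tool_rot: [0.899, -0.437, -0.001, -0.0]
contact_force: [0.3, -0.2, 0.0]
width: 0.994
```

```bash
python3 d.py .4338 -.1808 -.014 -52
```

```text
t 20.30 tcp [ 0.4332 -0.1792 -0.0126] w 0.994 F [ 0.3 -0.2  0. ] q [-0.54  0.21  2.1   0.    0.83  0.36]
delta mm [ 0.6 -1.6 -1.4] rot [-0.1  -0.08 -0.12]
```

step_arm(
  rows=[
    [[0.0005, -0.0015, -0.001, -0.1, -0.1, -0.1, 0.03]],
  ],
)

```text
t: 20.4
tcp_pos: [0.4325, -0.1791, -0.0149]
tool_rot: [0.899, -0.438, -0.002, -0.0]
contact_force: [-1.2, -0.0, 0.4]
width: 0.85
```

step_arm(
  rows=[
    [[0, 0, -0.001, 0, 0, 0, 0.03]],
  ],
)

```text
t: 20.5
tcp_pos: [0.4332, -0.1791, -0.0154]
tool_rot: [0.899, -0.438, -0.001, -0.0]
contact_force: [0.4, 0.3, 0.7]
width: 0.687
```

step_arm(
  rows=[
    [[0, 0, 0, 0, 0, 0, 0.03]],
  ],
)

```text
t: 20.6
tcp_pos: [0.4338, -0.1791, -0.0148]
tool_rot: [0.899, -0.438, -0.001, -0.0]
contact_force: [-0.8, 1.0, 1.3]
width: 0.512
```

step_arm(
  rows=[
    [[0, 0, 0, 0, 0, 0, 0.0]],
  ],
)

```text
t: 20.7
tcp_pos: [0.4351, -0.1797, -0.0135]
tool_rot: [0.899, -0.438, 0.001, -0.0]
contact_force: [-0.7, 0.5, -1.5]
width: 0.461
```

step_arm(
  rows=[
    [[0, 0, 0, 0, 0, 0, 0.0]],
  ],
)

```text
t: 20.8
tcp_pos: [0.4356, -0.1799, -0.0129]
tool_rot: [0.899, -0.438, 0.001, -0.0]
contact_force: [-0.5, 0.1, -0.9]
width: 0.451
```

step_arm(
  rows=[
    [[0, 0, 0.02, 0, 0, 0, 0.0], [0, 0, 0.03, 0, 0, 0, 0.0], [0, 0, 0.03, 0, 0, 0, 0.0], [0, 0.01, 0.025, 0, 0, 0, 0.0]],
  ],
)

```text
t: 21.2
tcp_pos: [0.431, -0.1679, 0.0919]
tool_rot: [0.899, -0.439, -0.004, -0.001]
contact_force: [0.1, -1.3, -1.2]
width: 0.457
```

```bash
python3 wv.py w30.png s; python3 d.py .4435 .212 .085 -94.2
```

```text
t 21.2 tcp [ 0.431  -0.1679  0.0919] jawyaw -52.0 tilt [-0.0036 -0.0006] w 0.457 F [ 0.1 -1.3 -1.2] q [-0.52  0.01  2.08  0.    1.06  0.38]
t 21.30 tcp [ 0.4336 -0.1682  0.0941] w 0.455 F [ 0.3 -1.2 -1.3] q [-0.52  0.01  2.07  0.    1.06  0.38]
delta mm [  9.9 380.2  -9.1] rot [ -0.08   0.05 -42.28]
```

View pics/w30.png

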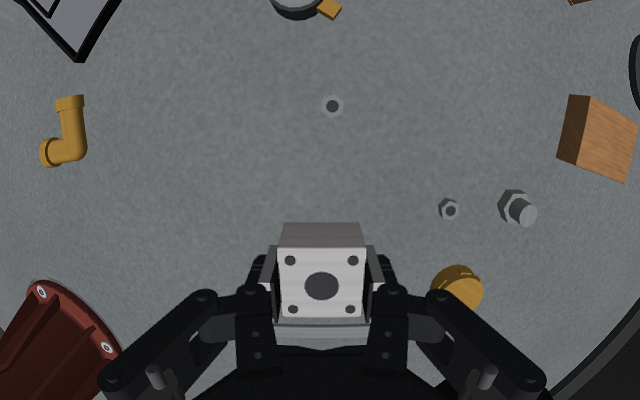

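View pics/s_w30.png

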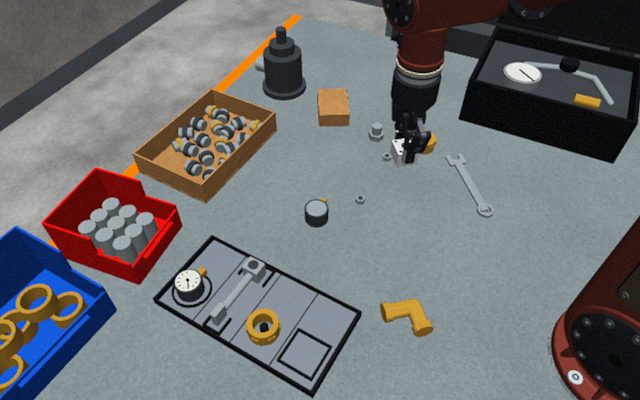

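step_arm(
  rows=[
    [[0.001, 0.03, 0, 0, 0, -4, 0.0], [0.001, 0.045, 0, 0, 0, -5, 0.0], [0.001, 0.045, 0, 0, 0, -5, 0.0], [0.001, 0.045, 0, 0, 0, -5, 0.0], [0.001, 0.045, 0, 0, 0, -5, 0.0], [0.001, 0.045, 0, 0, 0, -5, 0.0], [0.001, 0.04, 0, 0, 0, -5, 0.0], [0.001, 0.03, 0, 0, 0, -4, 0.0]],
  ],
)

```text
t: 22.1
tcp_pos: [0.4376, 0.162, 0.0884]
tool_rot: [-0.694, 0.72, -0.001, -0.003]
contact_force: [0.6, -0.5, -1.4]
width: 0.457
```

```bash
python3 d.py .4435 .212 .085 -94.2
```

```text
t 22.10 tcp [0.4376 0.162  0.0884] w 0.457 F [ 0.6 -0.5 -1.4] q [ 0.21  0.02  2.07 -0.    1.05  1.82]
delta mm [ 5.9 50.  -3.4] rot [ 0.28 -0.16 -2.16]
```

step_arm(
  rows=[
    [[0.003, 0.025, -0.002, 0.3, -0.2, -2, 0.0], [0.001, 0.019, 0, 0, 0, 0, 0.0], [0, 0.003, 0, 0, 0, 0, 0.0]],
  ],
)

```text
t: 22.4
tcp_pos: [0.4387, 0.2134, 0.0822]
tool_rot: [-0.683, 0.731, 0.001, -0.002]
contact_force: [-0.3, -0.3, -1.5]
width: 0.456
```

```bash
python3 wv.py w31.png s; python3 d.py .4435 .212 .085 -94.2
```

```text
t 22.4 tcp [0.4387 0.2134 0.0822] jawyaw 266.1 tilt [ 0.0011 -0.0015] w 0.456 F [-0.3 -0.3 -1.5] q [0.31 0.08 2.03 0.   1.04 1.95]
t 22.50 tcp [0.4383 0.2118 0.082 ] w 0.453 F [ 0.6  0.1 -1.2] q [ 0.31  0.08  2.03 -0.    1.04  1.95]
delta mm [5.2 0.2 3. ] rot [ 0.09 -0.28 -0.27]
```

View pics/w31.png

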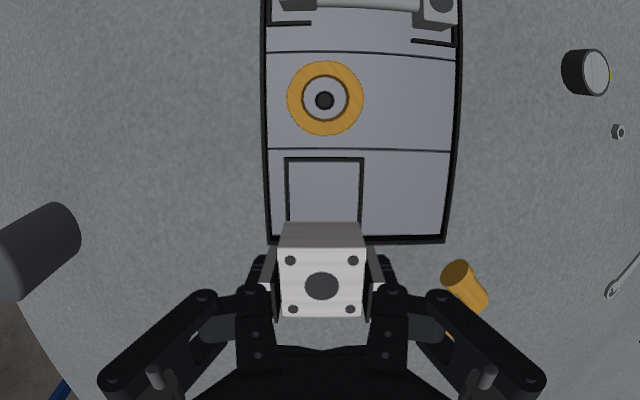

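```bash
python3 - <<'E'
from mw import *
a,b=W((286,159),.016),W((362,159),.016);u=(b-a)/np.linalg.norm(b-a);print('lip top mid',a,b,(a+b)/2,np.linalg.norm(a-b),np.degrees(np.arctan2(u[1],u[0])))
m=(a+b)/2; n=np.array([u[1],-u[0],0]); n=n if n[0]<0 else -n
print('centre',m+n*.029)
z=c['tcp'][2]+.0143+.032
P=[W(p,z) for p in((275,245),(366,245),(362,318),(280,318))];print('held block',np.round(P,4),np.mean(P,0)-c['tcp'],np.linalg.norm(P[1]-P[0]),'port',W((321,286),z)-c['tcp'])
d=P[1]-P[0];print(np.degrees(np.arctan2(d[1],d[0])))
ct=cal('top');print('elbow',cast(ct,[(241,311),(266,291),(250,272)],.02))
E
```

```text
lip top mid [0.47538186 0.23900993 0.016     ] [0.47141642 0.18064246 0.016     ] [0.47339914 0.20982619 0.016     ] 0.058502015353316894 -93.88665385147772
centre [0.44446584 0.2117919  0.016     ]
held block [[0.4601 0.2334 0.1285]
 [0.4573 0.1934 0.1285]
 [0.4149 0.1954 0.1285]
 [0.4177 0.2369 0.1285]] [-0.00120795  0.00142235  0.0463    ] 0.04008729285542104 port [-0.00177759  0.00135006  0.0463    ]
-93.93318891488555
elbow [[0.28130063 0.10401274 0.02      ]
 [0.32599123 0.04764175 0.02      ]
 [0.36897537 0.0847462  0.02      ]]
```

step_arm(
  rows=[
    [[0.005, -0.001, -0.02, 0.1, -0.3, -0.3, 0.0], [0, 0, -0.025, 0, 0, 0, 0.0]],
  ],
)

```text
t: 22.7
tcp_pos: [0.447, 0.21, 0.039]
tool_rot: [-0.68, 0.733, -0.002, 0.004]
contact_force: [-0.7, -0.6, -1.4]
width: 0.456
```

```bash
python3 d.py .4445 .2105 .02 -94.2
```

```text
t 22.70 tcp [0.447 0.21  0.039] w 0.456 F [-0.7 -0.6 -1.4] q [ 0.3   0.16  2.04 -0.    0.94  1.94]
delta mm [ -2.5   0.5 -19. ] rot [-0.08  0.5   0.06]
```

step_arm(
  rows=[
    [[-0.0025, 0.0005, -0.019, 0, 0.5, 0, 0.0]],
  ],
)

```text
t: 22.8
tcp_pos: [0.4442, 0.2089, 0.0187]
tool_rot: [-0.68, 0.733, 0.001, -0.0]
contact_force: [0.1, -0.3, -1.9]
width: 0.457
```

```bash
python3 wv.py w32.png s; python3 d.py .4445 .2105 .005 -94.2;  python3 -c "
import cv2;I=cv2.imread('pics/s_w32.png')[230:400,180:400];cv2.imwrite('pics/s_w32z.png',cv2.resize(I,None,fx=3.5,fy=3.5,interpolation=2))"
```

```text
t 22.8 tcp [0.4442 0.2089 0.0187] jawyaw 265.7 tilt [ 0.0005 -0.0001] w 0.457 F [ 0.1 -0.3 -1.9] q [0.3  0.19 2.05 0.   0.9  1.94]
t 22.90 tcp [0.4412 0.2081 0.0168] w 0.448 F [-1.6  0.5 -2.3] q [0.3  0.19 2.05 0.   0.9  1.94]
delta mm [  3.3   2.4 -11.8] rot [ 0.08 -0.42  0.14]
```

View pics/w32.png

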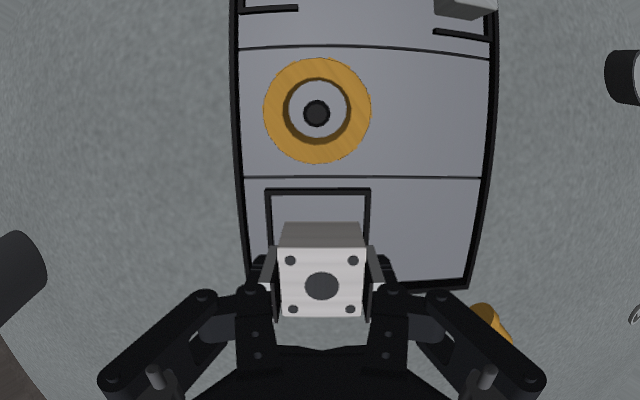

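View pics/s_w32z.png

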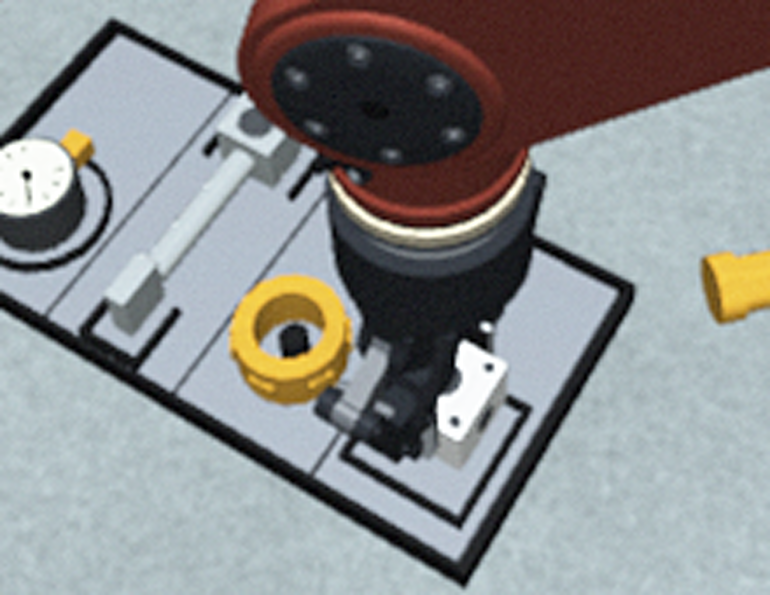

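step_arm(
  rows=[
    [[0.003, 0.0025, -0.01, 0.1, -0.4, 0.1, 0.0]],
  ],
)

```text
t: 23.0
tcp_pos: [0.4461, 0.2102, 0.0078]
tool_rot: [-0.68, 0.733, -0.001, 0.001]
contact_force: [1.1, 0.3, -0.1]
width: 0.451
```

```bash
python3 d.py .4445 .2105 .0 -94.2
```

```text
t 23.00 tcp [0.4461 0.2102 0.0078] w 0.451 F [ 1.1  0.3 -0.1] q [0.3  0.21 2.05 0.   0.88 1.94]
delta mm [-1.6  0.3 -7.8] rot [-0.06  0.17  0.1 ]
```

step_arm(
  rows=[
    [[-0.001, 0, -0.006, 0, 0.15, 0.1, 0.0]],
  ],
)

```text
t: 23.1
tcp_pos: [0.4451, 0.2097, 0.0014]
tool_rot: [-0.681, 0.733, 0.0, 0.0]
contact_force: [0.1, 0.1, -0.9]
width: 0.458
```

```bash
python3 wv.py w33.png s; python3 d.py .4445 .2105 -.003 -94.2;  python3 -c "
import cv2;I=cv2.imread('pics/s_w33.png')[290:400,240:380];cv2.imwrite('pics/s_w33z.png',cv2.resize(I,None,fx=5,fy=5,interpolation=2))"
```

```text
t 23.1 tcp [0.4451 0.2097 0.0014] jawyaw 265.8 tilt [0.0002 0.0005] w 0.458 F [ 0.1  0.1 -0.9] q [0.3  0.23 2.05 0.   0.86 1.94]
t 23.20 tcp [0.4448 0.2098 0.0014] w 0.452 F [ 0.4  0.1 -1.4] q [0.3  0.23 2.05 0.   0.87 1.94]
delta mm [-0.3  0.7 -4.4] rot [-0.05 -0.02  0.02]
```

View pics/w33.png

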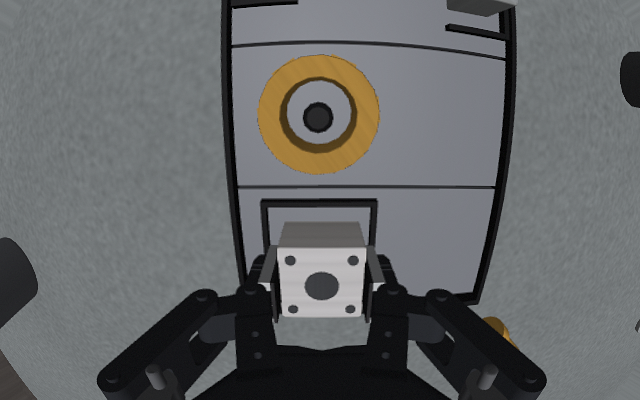

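View pics/s_w33z.png

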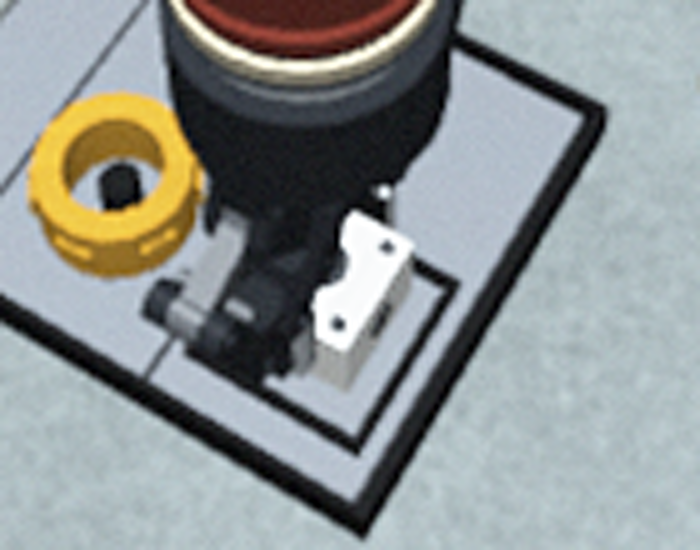

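step_arm(
  rows=[
    [[-0.0005, 0.0005, -0.004, 0, 0, 0, 0.0]],
  ],
)

```text
t: 23.3
tcp_pos: [0.4456, 0.2106, -0.0017]
tool_rot: [-0.681, 0.733, -0.0, 0.001]
contact_force: [0.6, 0.2, -1.0]
width: 0.455
```

step_arm(
  rows=[
    [[0, 0, -0.002, 0, 0, 0, 0.0]],
  ],
)

```text
t: 23.4
tcp_pos: [0.4457, 0.2107, -0.0036]
tool_rot: [-0.681, 0.733, -0.0, 0.001]
contact_force: [-0.9, 0.3, -0.9]
width: 0.453
```

step_arm(
  rows=[
    [[0, 0, -0.0015, 0, 0, 0, 0.0]],
  ],
)

```text
t: 23.5
tcp_pos: [0.4462, 0.2108, -0.0042]
tool_rot: [-0.681, 0.733, -0.0, 0.001]
contact_force: [-4.1, -1.1, 13.3]
width: 0.457
```

Contact at z = −0.0042 (predicted −0.0043). Release.

step_arm(
  rows=[
    [[0, 0, 0.0003, 0, 0, 0, 0.054], [0, 0, 0, 0, 0, 0, 0.054]],
  ],
)

```text
t: 23.7
tcp_pos: [0.4475, 0.2114, -0.0027]
tool_rot: [-0.681, 0.732, -0.001, 0.003]
contact_force: [0.7, -0.7, -0.6]
width: 0.631
```

```bash
python3 wv.py w34.png; python3 d.py .4445 .2105 .08 -94.2
```

```text
t 23.7 tcp [ 0.4475  0.2114 -0.0027] jawyaw 265.8 tilt [-0.001   0.0027] w 0.631 F [ 0.7 -0.7 -0.6] q [0.3  0.24 2.05 0.   0.85 1.94]
t 23.75 tcp [ 0.4475  0.2114 -0.0027] w 0.633 F [-0.   0.   0.5] q [0.3  0.24 2.05 0.   0.85 1.94]
delta mm [-3.  -0.9 82.7] rot [-0.12  0.3  -0.02]
```

View pics/w34.png

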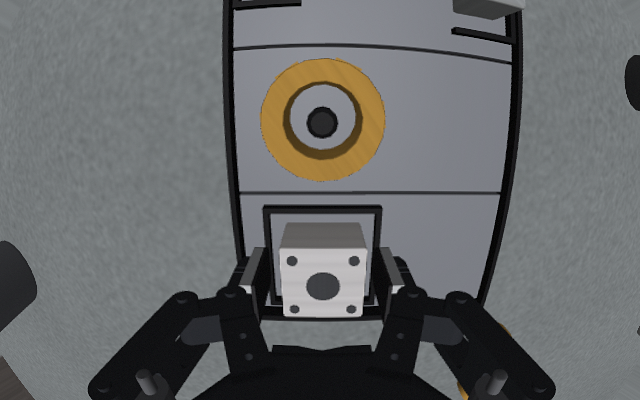

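step_arm(
  rows=[
    [[-0.001, 0, 0.025, 0, 0.3, 0, 0.054], [0, 0, 0.04, 0, 0, 0, 0.054], [0, 0, 0.045, 0, 0, 0, 0.054], [0, -0.02, 0.045, 0, 0, 0, 0.06], [0, -0.045, 0.02, 0, 0, 0, 0.06], [0, -0.045, 0, 0, 0, 0, 0.06], [0, -0.045, 0, 0, 0, 0, 0.06], [0, -0.045, 0, 0, 0, 0, 0.06]],
  ],
)

```text
t: 24.55
tcp_pos: [0.4463, 0.0087, 0.1825]
tool_rot: [-0.685, 0.728, -0.003, 0.004]
contact_force: [0.6, -0.9, -0.2]
width: 0.704
```

step_arm(
  rows=[
    [[0, -0.045, 0, 0, 0, 0, 0.06], [0, -0.045, 0, 0, 0, 0, 0.06], [0, -0.045, 0, 0, 0, 0, 0.06], [0, -0.045, 0, 0, 0, 0, 0.06], [0, -0.02, 0, 0, 0, 0, 0.06], [0, 0, 0, 0, 0, 0, 0.06]],
  ],
)

```text
t: 25.15
tcp_pos: [0.4461, -0.2052, 0.1859]
tool_rot: [-0.683, 0.73, -0.008, 0.005]
contact_force: [-0.0, 0.2, 0.0]
width: 0.702
```

```bash
python3 d.py .44 -.15 .17 -94; python3 - <<'E'
from h import *
s=capture('side');t=capture('top');np.save('fs.npy',s);np.save('ft.npy',t)
cv2.imwrite('pics/fside.png',s[:,:,::-1]);zoom(s,145,225,370,400,3.5,'fsz.png');zoom(t,165,115,265,270,3.8,'ftz.png')
E
```

```text
t 25.15 tcp [ 0.4461 -0.2052  0.1859] w 0.702 F [-0.   0.2  0. ] q [-0.58 -0.07  1.96  0.01  1.23  1.06]
delta mm [ -6.1  55.2 -15.9] rot [ 0.29  1.1  -0.15]
```

View pics/fside.png

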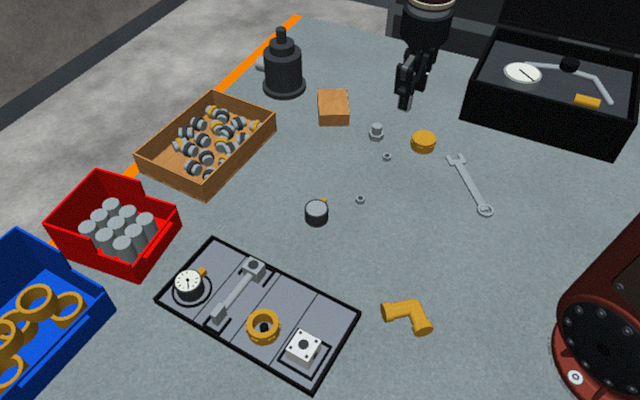

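View pics/fsz.png

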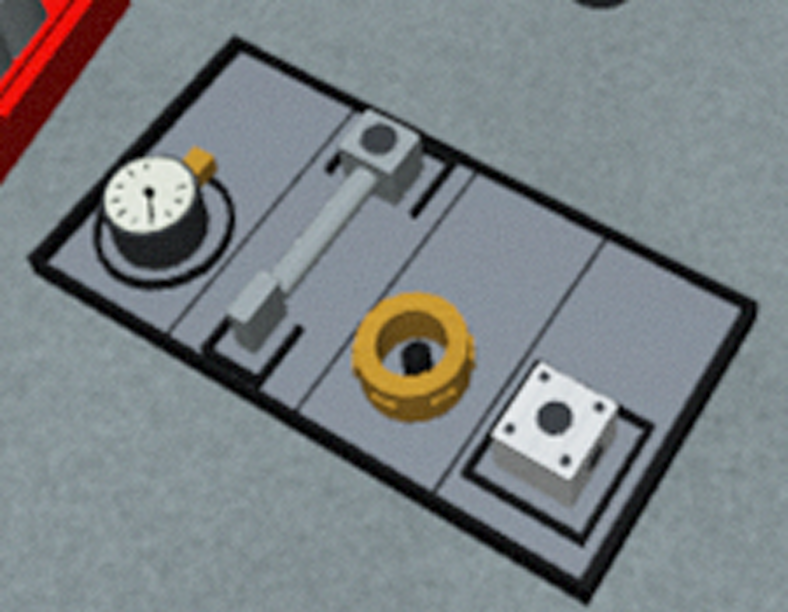

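View pics/ftz.png

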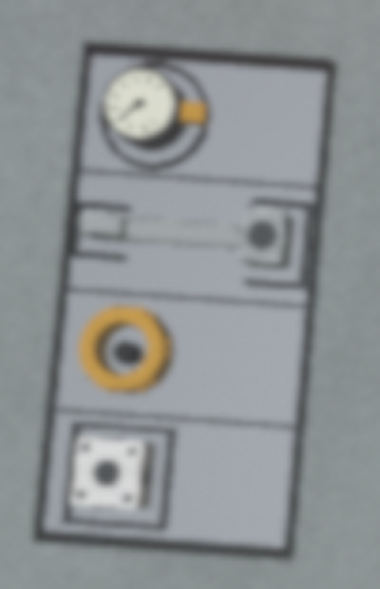

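```bash
python3 - <<'E'
from h import *
ct,cs=cal('top'),cal('side')
zt=lambda p:(np.array(p)+.5)/3.8-.5+(165,115)
zs=lambda p:(np.array(p)+.5)/3.5-.5+(145,225)
N={'gauge':(.6665,.196),'ring':(.518,.205),'block':(.443,.212),'head':(.5866,.1216),'paddle':(.5937,.2198)}
for n,a,b,z in(('gauge',(139,104),(150,193),.042),('ring',(126,350),(411,341),.038),('block',(107,474),(555,418),.042),('head',(262,236),(379,138),.042),('paddle',(101,222),(257,299),.042)):
    p=cast(ct,zt(a),z)[0][:2];q=cast(cs,zs(b),z)[0][:2];print(n,'top err mm',((p-N[n])*1e3).round(1),'side err',((q-N[n])*1e3).round(1))
b=cast(cs,zs([(545,363),(613,405),(570,473),(492,437)]),.042);print([np.degrees(np.arctan2(*(b[(i+1)%4]-b[i])[1::-1])).round(1) for i in range(4)])
E
```

```text
gauge top err mm [0.7 1.9] side err [1.8 0.5]
ring top err mm [-0.2 -1.9] side err [1.8 1.1]
block top err mm [ 0.6 -0.6] side err [ 1.5 -0.5]
head top err mm [-0.3  0.3] side err [ 1.1 -0.1]
paddle top err mm [ 1.2 -0.8] side err [-2.5  0.9]
[np.float64(172.9), np.float64(85.7), np.float64(0.9), np.float64(-96.0)]
```

```bash
python3 -c "
from rig import *
print(state()['t'],job_done())"
```

```text
the job is handed in; nothing more can be done
25.25 None
```

The kit is repacked and handed in at 25.3 s of the 96 s allowed. The probe, gauge, ring nut and block went in, in that order, each lowered until the force showed contact and then released. The probe was gripped at its balance point and stayed level in every picture I took while carrying it.

- **Final checks:** in the last top and side pictures every part sits within about 3 mm of its nest centre; the free play is 8–9 mm. The probe's head is in the wide pocket, the gauge is dial up with its stem over the lip, the post shows through the ring nut, and the block lies square inside its lip. The cap and the blind switch look unmoved in the side picture; I did not measure them again.
- **Fingertip position disagreed with the text:** the pictures showed the fingertips about 20–25 mm behind the reported TCP, not 11 mm ahead of it. I set the grasp heights from the pictures and the forces instead.
- **Arm drift:** the arm drifted or overshot by several mm in multi-row moves, so I made the final approaches one row at a time.
- **Forces:** the highest I saw was one 32 N reading as the jaws closed on the gauge. Touchdowns showed about 6–19 N.

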